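# Rack the polishing wheels on their grit-coded spindles

## Robot

A 6-joint arm with a two-finger parallel gripper is mounted at the origin on the work surface. World frame = base frame: x ahead of the robot, y to its left, z up, the work surface at z = 0. Lengths are in m, angles in degrees, forces in N, time in s.
With the tool pointing down it reaches from about 0.325 to 0.9 m from the base axis. Payload 3.5 kg.
Tool frame: the origin (TCP) lies on the mounting face of the last link; the fingertips stand 173 mm ahead of it and the grasp point (between the pads) lies 155 mm ahead of it; y points along the fingers, z is the direction in which the jaws open and shut, and the axes are right-handed (so a half turn about y gives the same grasp; the last joint's range is limited). The gripper opens to 85 mm and grips with 20 to 120 N. Pads are 22 mm wide; open, the fingers measure 114 mm over their backs; the gripper's body (76 mm by 85 mm) begins 54 mm behind the grasp point. The pads swing forward as they close: fully open they stand 13 mm farther back than shut.
Start: joints at [62.544, 15.837, -1.513, 72.651, 0, 84.076], TCP at [0.229, 0.581, 0.405] pointing down, gripper open.
Joint ranges: [-178.77, 178.77], [-48.84, 107.48], [-61.69, 71.31], [-111.58, 123.2], [-90, 87.43], [-180, 180]. Speed limits (degrees/s): [147.25, 147.25, 180, 180, 180, 180].

## Interface

Orientations are given as a 3x3 rotation matrix whose columns are the frame's x, y, z axes.
In Python, from plant import arm gives the robot as it stands.
- The arm moves only by the shell command python3 -m pendant 'ROWS' [FORCE]. ROWS is JSON, a list of rows, each a list of 7 numbers: the turn, a rotation vector about the tool's x, y, z normalised to -1 to 1, where 1 is 1.5 rad, then the shift along the tool's x, y, z normalised to -1 to 1, where 1 is 0.1 m, then the closure, from -1 (fully open) to 1 (shut). In form: [[ax, ay, az, tx, ty, tz, fingers], ...]. A call has 1 to 5 rows; each row is the pose to reach, as a shift and turn from the pose measured when the call began, along the tool's axes at that moment; what a row does not reach only later rows make up. A row lasts 1/12 s, in which the tool goes at most 41.7 mm and 7.16 degrees, less where a joint would pass 70% of its speed; a pose out of reach is approached as far as the arm can. A call with a number of a shift or a turn outside -1 to 1 is refused whole. A call with a gripper value outside its range is refused whole. The fingers move at their own pace and stop on an object; FORCE is the grip in N (left out, the last holds). Time passes only in rows, so rows that repeat a pose let the fingers close. It gives the time, the measured TCP pose, the force and the opening at its end, in the units of the state.
- arm.read_state(): the state, without advancing time (a new reading comes with each control period).
- arm.camera(name): name is "scene" or "top" or "wrist"; returns the picture (400x640x3 uint8, blue, green, red); there is no depth.
- arm.camera_model(name): a dict with "mtx" (3x3 intrinsics, pixels), "dist_coeffs" ([k1, k2, p1, p2, k3] as OpenCV has them; the pictures are not rectified), "world_from_camera" (4x4, takes a point from camera to world coordinates); the wrist camera has in their place "hand_eye" (4x4, takes a point from camera to tool coordinates, whose origin is the TCP and whose axes are the tool frame's). Camera axes: x right, y up, looking along -z (the intrinsics and any distortion apply to the point x, -y, -z); pixel columns grow to the right and rows downward; lengths in m; the calibration is good to about 2 mm. A picture is of the moment at which its call begins: read the wrist's pose just before it. camera_model takes no time and is no camera call.
- arm.sign_off(): hands the job in, once; it reports no verdict.
Trained networks look in the newest picture that a camera, given by its name, has taken for a name from the list of things; names that differ only in an ending like _2 or _b are one class to them, and where a whole thing is asked for, a point or a joint stands for the part that bears it (a point fixed in the world has none). Each returns a list of dicts, best first, with "score" (0 to 1); they miss things now and then, are a little off and sometimes report something else, mostly with a low value. They report only what shows in the picture. A call takes as long as a camera call. They do not tell look-alikes from the thing itself.
- arm.cut_out(camera, target): "mask" (400x640 bool, what is visible of it) and "bbox" ([centre column, centre row, width, height] in pixels, round what is visible of it).
The state is a dict: "time": time; "joints": joint angles; "joint_vel": joint speeds; "joint_torque": joint torques, N m; "eef_pos": TCP position; "ee_rot": TCP orientation; "force": force on the tool from outside, world axes, zero at the start; "torque": the same for the moment, N m; "gripper_width": finger opening in m.
Only numpy, scipy, OpenCV 4.12 (cv2) and the standard library are available. Lean on these libraries where they do the work, as an engineer would, in place of code of your own. Each camera call takes 0.05 s, during which the arm holds its last target.

## Task

The four cleaned polishing wheels are dry: move them from the drying rack to the wheel stand, each onto the spindle whose flange has the wheel's own grit colour. Press every wheel down its tapered spigot until it sits level against the collar and friction holds it, and let go of it. Leave the screwdriver and the mould block where they lie.

Things in the scene. Friction and masses are not known exactly. Their poses are not given: they have to be found in the camera images.
- wheel_black: loose black (coarse grit) rubber polishing wheel. All four wheels are alike: hard ring, 50 mm outside diameter, 25 mm thick, straight 18 mm bore right through, thin grey bush ring round the bore on top, about 80 g. Origin: centre of the underside, z up along the bore.
- wheel_brown: loose red-brown (medium grit) rubber polishing wheel, size and origin as wheel_black. The four start flat in a straight row, 75 mm pitch, on a pale wooden drying rack (board 70 x 300 mm, top 18 mm above the bench); a wheel's underside is 30 mm above the bench, resting on a 26 mm collar.
- wheel_green: loose green (fine grit) rubber polishing wheel, size and origin as wheel_black. Each starts over a loose-fitting upright 8 mm dowel that ends 13 mm above the wheel's top; it lifts straight off.
- wheel_blue: loose blue (polishing grit) rubber polishing wheel, size and origin as wheel_black. At the start the y axes of the wheels run along their row.
- spindle_black: fixed upright spindle with a black flange, for the black wheel. Origin: centre of its underside, z up, y along the row. From the bottom: coloured flange 62 mm across, 8 mm thick; dark collar 28 mm across, its top 20 mm above the origin (the wheel's underside comes to rest there); bright tapered spigot, tip 64 mm above the origin.
- spindle_brown: fixed upright spindle with a red-brown flange, for the red-brown wheel. Sizes and origin as spindle_black. Spigot: 18.5 mm diameter at the collar, tapering slowly to 17.3 mm at 48 mm above the origin, then quickly to a blunt 6 mm nose.
- spindle_green: fixed upright spindle with a green flange, for the green wheel. Sizes and origin as spindle_black. The four stand in a straight row, 75 mm pitch, on a low aluminium stand (70 x 300 mm, top 15 mm above the bench); the spindle's origin is on that top.
- spindle_blue: fixed upright spindle with a blue flange, for the blue wheel. Sizes and origin as spindle_black. A wheel slips freely down a spigot until its underside is about 5 mm above the collar, then wedges; a straight push of about 10 to 15 N (20 to 30 N does no harm) takes it onto the collar, where friction keeps it.
- screwdriver: screwdriver with a black handle, 200 mm long, lying on the bench to the robot's right of the racks; origin under its middle, x along it. Only to be left alone.
- mould_block: loose aluminium mould block, 75 x 55 x 30 mm, lying on the bench to the robot's left of the racks; origin at the centre of its underside. Only to be left alone.
There are look-alikes about, which are no part of the job. Of the things that look like the wheel_black, the smallest one is meant.

How it is judged:
By the outcome, as a careful person would: the job done as asked, in the order asked, and still so for the second after the job is handed in, with the robot touching nothing.
It also fails if it takes over 96 s, if anything falls off the work surface, if the arm or the gripper's body presses on something with over 40 N, if the wrist force passes 120 N, or if a joint passes its speed limit or range.

## Working session

There is one attempt and no reset: what is moved stays moved. The work goes in short steps, Python scripts to look and compute and a shell command to move; the robot and the scene stay as the last step left them, time stands still between calls to the robot, and variables do not carry over. Pictures are saved under pics/ and viewed, and the job is handed in when it is done.

```bash
ls; mkdir -p pics
python3 - <<'E'
from plant import arm
import cv2,numpy as np
print(arm.read_state())
for n in ["scene","top","wrist"]:
    im=arm.camera(n); cv2.imwrite(f"pics/{n}0.png",im)
    print(n,{k:np.round(v,4).tolist() for k,v in arm.camera_model(n).items() if k!='x'})
E
```

```text
pics
{'time': 0.0, 'joints': array([ 6.25441388e+01,  1.58800715e+01, -1.60030373e+00,  7.26513187e+01,
       -1.49862646e-03,  8.40742484e+01]), 'joint_vel': array([ 0.15460851,  0.01858451,  0.10491042, -0.00859777,  0.09619635,
        0.05214891]), 'joint_torque': array([-1.51112115e-03, -4.45511627e+01,  2.95202458e+01,  1.65029702e-02,
       -5.88445482e-05,  4.35101597e-06]), 'eef_pos': array([0.22920557, 0.58101596, 0.40351937]), 'ee_rot': array([[ 9.30224740e-01, -1.03654390e-03,  3.66988908e-01],
       [-3.66990311e-01, -2.05166249e-03,  9.30222502e-01],
       [-2.11279085e-04, -9.99997358e-01, -2.28890878e-03]]), 'force': array([-0.09430728, -0.60921058, -0.13502596]), 'torque': array([-0.00900315, -0.03881236,  0.00118577]), 'gripper_width': 0.08573841367205767}
scene {'mtx': [[410.6397, 0.0, 322.0125], [0.0, 410.6397, 195.2939], [0.0, 0.0, 1.0]], 'dist_coeffs': [-0.078, 0.0, 0.0, 0.0, 0.0], 'world_from_camera': [[-0.8061, -0.4773, 0.3498, 0.9813], [0.5917, -0.6505, 0.4761, 0.4924], [0.0003, 0.5908, 0.8068, 0.875], [0.0, 0.0, 0.0, 1.0]]}
top {'mtx': [[467.5727, 0.0, 318.0503], [0.0, 467.5727, 198.2405], [0.0, 0.0, 1.0]], 'dist_coeffs': [-0.0523, 0.0, 0.0, 0.0, 0.0], 'world_from_camera': [[0.0122, 0.9827, -0.1849, 0.3655], [-0.9999, 0.013, 0.003, 0.0324], [0.0053, 0.1848, 0.9828, 1.4111], [0.0, 0.0, 0.0, 1.0]]}
wrist {'mtx': [[297.669, 0.0, 317.3105], [0.0, 297.669, 201.9889], [0.0, 0.0, 1.0]], 'dist_coeffs': [0.0073, 0.0, 0.0, 0.0, 0.0], 'hand_eye': [[0.0003, -0.9484, -0.3171, -0.0807], [-0.0001, 0.3171, -0.9484, 0.032], [1.0, 0.0003, -0.0, 0.0], [0.0, 0.0, 0.0, 1.0]]}
```

View pics/scene0.png

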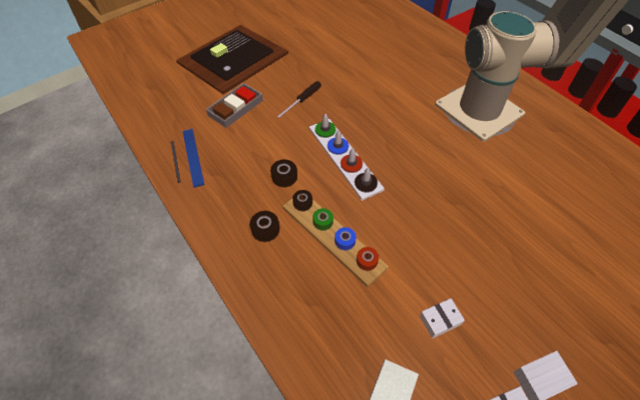

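View pics/top0.png

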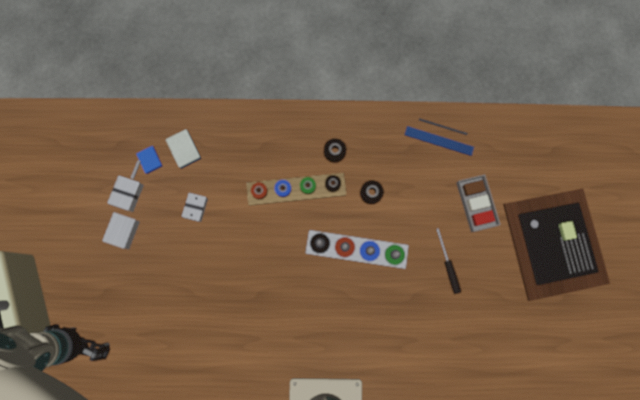

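View pics/wrist0.png

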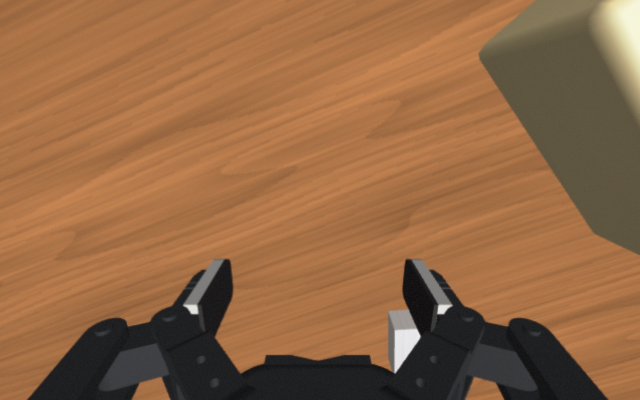

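```bash
cat > h.py <<'E'
from plant import arm
import cv2,numpy as np
from scipy.optimize import least_squares
from scipy.spatial.transform import Rotation as R
def pose(n,st=None):
    m=arm.camera_model(n)
    if n!='wrist': return np.array(m['world_from_camera'])
    st=st or arm.read_state()
    T=np.eye(4);T[:3,:3]=st['ee_rot'];T[:3,3]=st['eef_pos']
    return T@np.array(m['hand_eye'])
def proj(n,P,T=None):
    m=arm.camera_model(n); T=pose(n) if T is None else T
    P=np.atleast_2d(P); c=(P-T[:3,3])@T[:3,:3]; c=c*[1,-1,-1]
    return cv2.projectPoints(c,np.zeros(3),np.zeros(3),np.array(m['mtx']),np.array(m['dist_coeffs']))[0][:,0]
def unproj(n,uv,z,T=None):
    m=arm.camera_model(n); T=pose(n) if T is None else T
    p=cv2.undistortPoints(np.atleast_2d(uv).astype(float)[:,None],np.array(m['mtx']),np.array(m['dist_coeffs']))[:,0]
    d=np.c_[p[:,0],-p[:,1],-np.ones(len(p))]@T[:3,:3].T
    return T[:3,3]+d*((z-T[2,3])/d[:,2])[:,None]
E
python3 - <<'E'
from h import *
w=dict(brown=(259,190),blue=(283,188),green=(308,185),black=(333,183))
s=dict(black=(319,242),brown=(345,247),blue=(370,251),green=(395,254))
for z,d in ((.05,w),(.023,s)):
    for k,v in d.items(): print(k,unproj('top',v,z).round(4))
T0=pose('wrist');print(T0.round(3))
print(proj('scene',[[.6,.1,.0]]))
E
```

```text
brown [[0.6441 0.204  0.05  ]]
blue [[0.6511 0.1328 0.05  ]]
green [[0.6612 0.0586 0.05  ]]
black [[ 0.6683 -0.0158  0.05  ]]
black [[0.4944 0.0237 0.023 ]]
brown [[ 0.4805 -0.0536  0.023 ]]
blue [[ 0.4695 -0.1278  0.023 ]]
green [[ 0.4615 -0.2019  0.023 ]]
[[ 0.367 -0.882 -0.294  0.154]
 [ 0.93   0.348  0.118  0.611]
 [-0.002 -0.317  0.948  0.372]
 [ 0.     0.     0.     1.   ]]
[[351.96994047 227.14963219]]
```

Run:
```python
import cv2
a=cv2.imread('pics/top0.png')[140:280,235:425]; cv2.imwrite('pics/topz.png',cv2.resize(a,None,fx=4,fy=4,interpolation=cv2.INTER_CUBIC))
```

```text
(no output)
```

View pics/topz.png

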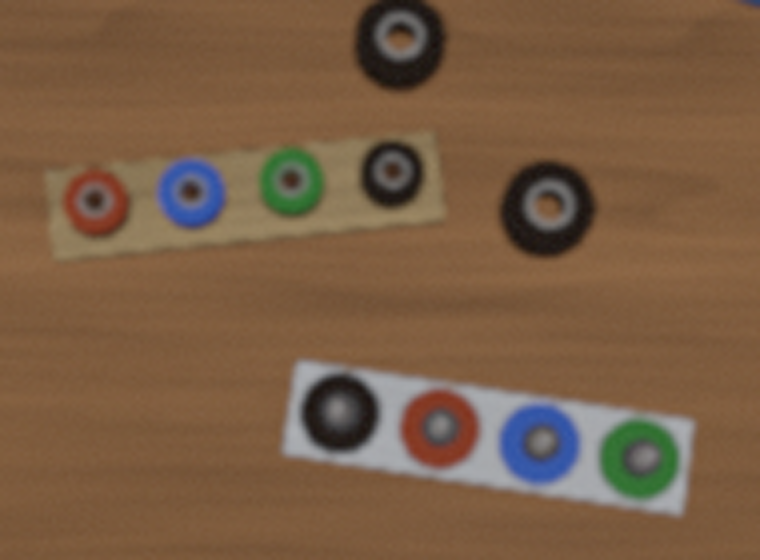

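```bash
cat >> h.py <<'E'
def Rot(deg):  # jaw (tool z) direction in world, heading deg
    a=np.radians(deg); z=np.array([np.cos(a),np.sin(a),0]); y=np.array([0,0,-1.]); return np.c_[np.cross(y,z),y,z]
def go(p,deg):
    s=arm.read_state(); R0=s['ee_rot']; d=R0.T@(np.array(p)-s['eef_pos'])/0.1
    r=R.from_matrix(R0.T@Rot(deg)).as_rotvec()/1.5
    print('t',round(s['time'],2),'pos',s['eef_pos'].round(4),'F',s['force'].round(1),'w',round(s['gripper_width'],4),'| turn',r.round(4),'shift',d.round(4),'dist',np.linalg.norm(d).round(3))
E
python3 -c "
from h import *; go([.60,.03,.45],6)"
```

```text
t 0.15 pos [0.2293 0.5811 0.4038] F [ 0.1  0.2 -1.5] w 0.0853 | turn [1.100e-03 7.268e-01 5.000e-04] shift [ 5.4713 -0.4566 -3.7665] dist 6.658
```

```bash
python3 -m pendant '[[0,0.08,0,0.33,-0.03,-0.23,-1],[0,0.16,0,0.66,-0.06,-0.46,-1],[0,0.25,0,1,-0.08,-0.69,-1]]' 60; python3 -c "
from h import *; go([.60,.03,.45],6)"
```

```text
time: 0.4
eef_pos: [0.2969, 0.4794, 0.4114]
ee_rot: [[0.735, -0.001, 0.678], [-0.678, -0.002, 0.735], [0.001, -1.0, -0.003]]
force: [0.3, 0.8, 0.1]
gripper_width: 0.0853
t 0.4 pos [0.2969 0.4794 0.4114] F [0.3 0.8 0.1] w 0.0853 | turn [0.0014 0.4811 0.001 ] shift [ 5.2742 -0.3789 -1.2526] dist 5.434
```

```bash
python3 -m pendant '[[0,0.08,0,0.4,-0.03,-0.1,-1],[0,0.16,0,0.8,-0.06,-0.2,-1],[0,0.25,0,1,-0.08,-0.24,-1]]'; python3 -c "
from h import *; go([.60,.03,.45],6)"
```

```text
time: 0.65
eef_pos: [0.3554, 0.3908, 0.4195]
ee_rot: [[0.437, -0.001, 0.899], [-0.899, -0.004, 0.437], [0.003, -1.0, -0.003]]
force: [-0.3, -0.1, 0.4]
gripper_width: 0.0857
t 0.65 pos [0.3554 0.3908 0.4195] F [-0.3 -0.1  0.4] w 0.0857 | turn [0.0014 0.232  0.0025] shift [ 4.3154 -0.2922  0.6202] dist 4.37
```

```bash
python3 -m pendant '[[0,0.08,0,0.4,-0.03,0.06,-1],[0,0.16,0,0.8,-0.06,0.12,-1],[0,0.232,0,1,-0.07,0.15,-1]]'; python3 -c "
from h import *; go([.60,.03,.45],6)"
```

```text
time: 0.9
eef_pos: [0.4141, 0.3047, 0.4271]
ee_rot: [[0.096, 0.0, 0.995], [-0.995, -0.005, 0.096], [0.005, -1.0, -0.0]]
force: [-0.5, 1.1, -0.0]
gripper_width: 0.0853
t 0.9 pos [0.4141 0.3047 0.4271] F [-0.5  1.1 -0. ] w 0.0853 | turn [ 0.0003 -0.0056  0.0036] shift [ 2.9142 -0.2144  1.5858] dist 3.325
```

```bash
python3 -m pendant '[[0,0,0,0.34,-0.03,0.2,-1],[0,0,0,0.7,-0.05,0.4,-1],[0,0,0,1,-0.07,0.55,-1]]'; python3 -m pendant '[[0,0,0,0.34,-0.03,0.2,-1],[0,0,0,0.7,-0.05,0.4,-1],[0,0,0,1,-0.07,0.55,-1]]';python3 -c "
from h import *; go([.60,.03,.45],6)"
```

```text
time: 1.15
eef_pos: [0.4795, 0.2085, 0.4346]
ee_rot: [[0.096, 0.001, 0.995], [-0.995, -0.006, 0.096], [0.006, -1.0, 0.0]]
force: [0.3, 1.0, 0.2]
gripper_width: 0.0852
time: 1.4
eef_pos: [0.5451, 0.1119, 0.4421]
ee_rot: [[0.095, 0.001, 0.996], [-0.995, -0.006, 0.095], [0.006, -1.0, 0.001]]
force: [0.3, 0.9, -0.1]
gripper_width: 0.0855
t 1.4 pos [0.5451 0.1119 0.4421] F [ 0.3  0.9 -0.1] w 0.0855 | turn [-0.0003 -0.0067  0.0041] shift [ 0.8673 -0.0738  0.4696] dist 0.989
```

```bash
python3 -m pendant '[[0,-0.006,0.004,0.34,-0.03,0.2,-1],[0,-0.006,0.004,0.7,-0.05,0.4,-1],[0,-0.006,0.004,0.87,-0.07,0.47,-1],[0,-0.006,0.004,0.87,-0.07,0.47,-1]]';python3 - <<'E'
from h import *; go([.60,.03,.45],6)
np.save('T1.npy',pose('wrist')); cv2.imwrite('pics/w1.png',arm.camera('wrist'));go([.60,.03,.45],6)
E
```

```text
time: 1.73
eef_pos: [0.6021, 0.026, 0.4493]
ee_rot: [[0.099, 0.002, 0.995], [-0.995, -0.001, 0.099], [0.002, -1.0, 0.001]]
force: [-0.7, 0.2, -0.2]
gripper_width: 0.0855
t 1.73 pos [0.6021 0.026  0.4493] F [-0.7  0.2 -0.2] w 0.0855 | turn [-0.0009 -0.004   0.0011] shift [-0.0416 -0.0073 -0.0172] dist 0.046
t 1.78 pos [0.6009 0.0278 0.4491] F [-0.4  0.1 -0.7] w 0.0853 | turn [ 0.0001 -0.003   0.    ] shift [-0.0227 -0.0091 -0.0069] dist 0.025
```

View pics/w1.png

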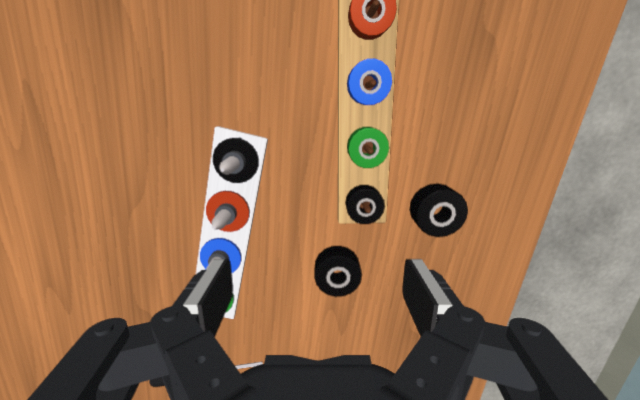

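Run:
```python
from h import *
T=np.load('T1.npy')
a=cv2.imread('pics/w1.png')
uv=np.array([(374,9),(371,82),(369.5,149),(367,207)]);
P=unproj('wrist',uv,.055,T);print(P.round(4), np.linalg.norm(np.diff(P,axis=0),axis=1))
Q=unproj('top',np.array([[95,200],[191,191],[291.5,179.5],[392,171]])/4+[235,140],.055);print(Q.round(4),np.linalg.norm(np.diff(Q,axis=0),axis=1))
cv2.imwrite('pics/w1z.png',cv2.resize(a[0:320,190:400],None,fx=1.8,fy=1.8,interpolation=cv2.INTER_CUBIC))
```

```text
[[ 0.6458  0.2047  0.055 ]
 [ 0.6538  0.1341  0.055 ]
 [ 0.6637  0.0594  0.055 ]
 [ 0.672  -0.0146  0.055 ]] [0.07113327 0.07530977 0.07450047]
[[ 0.6431  0.2041  0.055 ]
 [ 0.6508  0.1332  0.055 ]
 [ 0.6605  0.0589  0.055 ]
 [ 0.668  -0.0156  0.055 ]] [0.07133811 0.07493604 0.07488351]
```

```bash
python3 -c "
from h import *; go([.47,-.06,.43],-8)"
```

```text
t 1.78 pos [0.6009 0.0278 0.4491] F [-0.4  0.1 -0.7] w 0.0853 | turn [1.000e-04 1.599e-01 0.000e+00] shift [ 0.7426  0.1912 -1.3905] dist 1.588
```

```bash
python3 -m pendant '[[0,0.05,0,0.2,0.05,-0.35,-1],[0,0.1,0,0.37,0.1,-0.7,-1],[0,0.16,0,0.53,0.14,-1,-1]]'; python3 -c "
from h import *; go([.47,-.06,.43],-8)"
```

```text
time: 2.03
eef_pos: [0.5046, -0.0344, 0.434]
ee_rot: [[-0.141, -0.003, 0.99], [-0.99, 0.001, -0.141], [-0.0, -1.0, -0.003]]
force: [-0.2, -0.5, -0.2]
gripper_width: 0.0855
t 2.03 pos [ 0.5046 -0.0344  0.434 ] F [-0.2 -0.5 -0.2] w 0.0855 | turn [ 0.002  -0.0013 -0.0002] shift [ 0.3026  0.0405 -0.3059] dist 0.432
```

```bash
python3 -m pendant '[[0.002,0,0,0.3,0.04,-0.3,-1],[0.002,0,0,0.3,0.04,-0.3,-1],[0.002,0,0,0.3,0.04,-0.3,-1]]';python3 - <<'E'
from h import *; arm.camera('wrist')
T=pose('wrist');np.save('T2.npy',T);cv2.imwrite('pics/w2.png',arm.camera('wrist'));go([.60,.03,.45],6)
E
```

```text
time: 2.28
eef_pos: [0.468, -0.0594, 0.4292]
ee_rot: [[-0.142, -0.002, 0.99], [-0.99, 0.001, -0.142], [-0.001, -1.0, -0.002]]
force: [-0.4, 0.4, -0.2]
gripper_width: 0.0853
t 2.38 pos [ 0.4706 -0.059   0.4303] F [ 0.7  0.8 -1.3] w 0.0855 | turn [-0.0009 -0.1636 -0.0004] shift [-1.0632 -0.1944  1.1565] dist 1.583
```

View pics/w2.png

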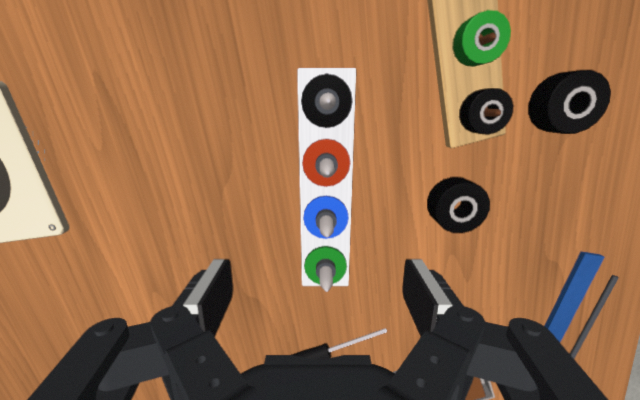

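```bash
cat > fit.py <<'E'
from h import *
def hullstat(pts):
    h=cv2.convexHull(pts.astype(np.float32)); m=cv2.moments(h); return np.array([m['m10']/m['m00'],m['m01']/m['m00'],m['m00']**.5])
th=np.linspace(0,2*np.pi,60,endpoint=False); C=np.c_[np.cos(th),np.sin(th)]
def disc(c,r,zs): return np.vstack([np.c_[np.array(c)+r*C,np.full(60,z)] for z in zs])
def seg(im,col,near,rad):
    hsv=cv2.cvtColor(im,cv2.COLOR_BGR2HSV); H,S,V=cv2.split(hsv)
    m={'brown':((H<10)|(H>172))&(S>150),'green':(H>50)&(H<75)&(S>120),'blue':(H>105)&(H<125)&(S>120),'black':(V<70)&(S<140)}[col]
    yy,xx=np.mgrid[:400,:640]; m&=np.hypot(xx-near[0],yy-near[1])<rad
    m=m.astype(np.uint8); n,l,st,_=cv2.connectedComponentsWithStats(m); k=1+np.argmax(st[1:,4])
    c=max(cv2.findContours((l==k).astype(np.uint8),cv2.RETR_EXTERNAL,cv2.CHAIN_APPROX_NONE)[0],key=len)[:,0]
    return hullstat(c)
def fitc(n,T,obs,r,zs):
    c0=unproj(n,obs[:2],zs[-1],T)[0,:2]
    return least_squares(lambda c:hullstat(proj(n,disc(c,r,zs),T))[:2]-obs[:2],c0,x_scale=.01,diff_step=1e-3).x
E
python3 - <<'E'
from fit import *
im=cv2.imread('pics/w2.png');T=np.load('T2.npy')
top=cv2.imread('pics/top0.png')
A={}
for n,I,TT,d in (('wrist',im,T,dict(black=(327,100),brown=(327,162),blue=(327,217),green=(326,268))),('top',top,pose('top'),dict(black=(319.5,243),brown=(345,247),blue=(370,251),green=(395,254)))):
  for k,v in d.items():
    o=seg(I,k,v,33 if n=='wrist' else 12); c=fitc(n,TT,o,.031,(.015,.023)); A[n,k]=c
    print(n,k,o.round(1),c.round(4), hullstat(proj(n,disc(c,.031,(.015,.023)),TT))[2].round(1))
  P=np.array([A[n,k] for k in ('black','brown','blue','green')]); s=np.array([-1.5,-.5,.5,1.5])*.075
  u=(P*s[:,None]).sum(0); print(P.mean(0),np.degrees(np.arctan2(u[0],-u[1])),np.diff(P,axis=0),np.linalg.norm(P[3]-P[0]))
im1=cv2.imread('pics/w1.png');T1=np.load('T1.npy')
for n,I,TT,d in (('wrist',im1,T1,dict(brown=(374,9),blue=(371,82),green=(369,149),black=(366,205))),('wrist',im,T,dict(green=(482,38),black=(488,110))),('top',top,pose('top'),dict(brown=(259,190),blue=(283,188),green=(308,185),black=(333,183)))):
  for k,v in d.items():
    o=seg(I,k,v,35 if n=='wrist' else 12);c=fitc(n,TT,o,.025,(.03,.055)); 
    print(n,k,o.round(1),c.round(4), hullstat(proj(n,disc(c,.025,(.03,.055)),TT))[2].round(1))
E
```

```text
wrist black [326.3 100.4  44.7] [0.493  0.0217] 47.4
wrist brown [325.7 162.3  40.4] [ 0.4824 -0.0523] 43.3
wrist blue [325.4 216.6  37.7] [ 0.4722 -0.1263] 40.1
wrist green [325. 265.  34.] [ 0.4616 -0.2003] 37.5
[ 0.47728941 -0.08931458] -8.024212117274324 [[-0.01055808 -0.07401555]
 [-0.01023646 -0.07398995]
 [-0.01055923 -0.0739474 ]] 0.22415653198076044
top black [319.5 242.7  15.6] [0.4927 0.0221] 18.6
top brown [344.5 246.6  15. ] [ 0.482  -0.0521] 18.6
top blue [369.5 250.5  15.9] [ 0.4713 -0.1266] 18.7
top green [394.5 254.3  15. ] [ 0.4608 -0.2009] 18.7
[ 0.47670441 -0.08938358] -8.156804276617367 [[-0.01071065 -0.07421427]
 [-0.01074011 -0.07444012]
 [-0.01048193 -0.07429652]] 0.22522611562154818
wrist brown [371.2  16.8  38.5] [0.6451 0.1987] 47.2
wrist blue [369.4  81.6  39.4] [0.6529 0.1341] 41.7
wrist green [367.6 147.   35.6] [0.6625 0.06  ] 38.1
wrist black [364.4 204.1  33.5] [ 0.67   -0.0147] 36.2
wrist green [481.8  38.1  48. ] [0.6622 0.0598] 51.3
wrist black [486.  110.8  43.2] [ 0.6697 -0.015 ] 46.3
top brown [258.6 190.3  13.3] [0.6445 0.2059] 15.7
top blue [282.5 188.   13.1] [0.6526 0.1349] 15.7
top green [307.5 185.   12.7] [0.6626 0.0603] 15.6
top black [332.5 183.2  12.9] [ 0.6691 -0.0145] 15.6
```

Run:
```python
from fit import *
print(unproj('top',[[335,150],[372,191]],.03))
im=cv2.imread('pics/w1.png');T=np.load('T1.npy')
for v in ((440,210),(338,270)):
    o=seg(im,'black',v,38); print(o, unproj('wrist',o[:2],.02,T), o[2]*2/np.pi**.5*.40/298)
go([.6698,-.0148,.27],6.6)
```

```text
[[ 0.77651304 -0.02200221  0.03      ]
 [ 0.64965089 -0.13440323  0.03      ]]
[438.40478854 209.87618408  47.2704982 ] [[ 0.78096425 -0.02077914  0.02      ]] 0.07159603407543143
[337.24935756 270.97522026  42.61455151] [[ 0.64986755 -0.1332206   0.02      ]] 0.06454412366943287
t 2.38 pos [ 0.4706 -0.059   0.4303] F [ 0.7  0.8 -1.3] w 0.0855 | turn [-0.0009 -0.1706 -0.0004] shift [-0.7161  1.6063  1.9082] dist 2.595
```

```bash
python3 -m pendant '[[0,-0.05,0,-0.1,0.2,0.35,-0.6],[0,-0.1,0,-0.2,0.4,0.7,-0.6],[0,-0.17,0,-0.38,0.6,1,-0.6],[0,-0.17,0,-0.38,0.8,1,-0.6]]'; python3 -c "
from h import *; go([.6698,-.0148,.27],6.6)"
```

```text
time: 2.72
eef_pos: [0.5817, -0.033, 0.3501]
ee_rot: [[0.121, 0.009, 0.993], [-0.993, 0.001, 0.121], [-0.0, -1.0, 0.009]]
force: [1.0, -0.7, -0.4]
gripper_width: 0.0685
t 2.72 pos [ 0.5817 -0.033   0.3501] F [ 1.  -0.7 -0.4] w 0.0685 | turn [-0.0061  0.0044 -0.0001] shift [-0.0738  0.809   0.8896] dist 1.205
```

```bash
python3 -m pendant '[[-0.006,0.004,0,-0.03,0.27,0.3,-0.6],[-0.006,0.004,0,-0.05,0.54,0.6,-0.6],[-0.006,0.004,0,-0.07,0.8,0.89,-0.6],[-0.006,0.004,0,-0.07,0.8,0.89,-0.6],[-0.006,0.004,0,-0.07,0.8,0.89,-0.6]]'
python3 - <<'E'
from fit import *
arm.camera('wrist');T=pose('wrist');im=arm.camera('wrist');cv2.imwrite('pics/w3.png',im)
uv=proj('wrist',[[.6698,-.0148,.055]],T)[0];print(uv)
o=seg(im,'black',uv,70);print(o,fitc('wrist',T,o,.025,(.03,.055)))
go([.6698,-.0148,.2],6.6)
E
```

```text
time: 3.13
eef_pos: [0.671, -0.0132, 0.2667]
ee_rot: [[0.118, -0.006, 0.993], [-0.993, 0.001, 0.118], [-0.002, -1.0, -0.006]]
force: [0.0, 0.0, 0.7]
gripper_width: 0.0686
[315.83599832 232.40479155]
[316.27587317 225.82564784  64.35837164] [ 0.66999498 -0.01423774]
t 3.23 pos [ 0.6704 -0.0141  0.2712] F [-0.1 -0.4 -0.2] w 0.0681 | turn [-0.0001  0.0015 -0.0001] shift [ 0.0062  0.712  -0.007 ] dist 0.712
```

View pics/w3.png

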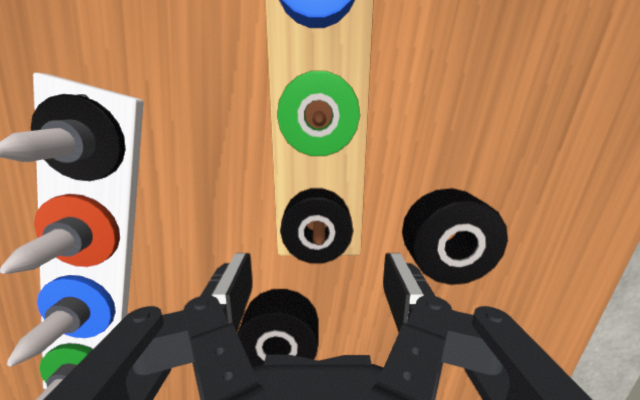

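```bash
python3 -m pendant '[[0,0,0,0,0.25,0,-0.6],[0,0,0,0,0.5,0,-0.6],[0,0,0,0,0.71,0,-0.6],[0,0,0,0,0.71,0,-0.4],[0,0,0,0,0.71,0,-0.3]]' 80; python3 -c "
from h import *; go([.6698,-.0148,.2],6.6)"
```

```text
time: 3.65
eef_pos: [0.6697, -0.014, 0.2016]
ee_rot: [[0.117, 0.0, 0.993], [-0.993, 0.0, 0.117], [-0.0, -1.0, 0.0]]
force: [-0.3, -0.4, -0.1]
gripper_width: 0.0556
t 3.65 pos [ 0.6697 -0.014   0.2016] F [-0.3 -0.4 -0.1] w 0.0556 | turn [-0.0003  0.0015 -0.0001] shift [ 0.0082  0.0161 -0.0003] dist 0.018
```

```bash
python3 -m pendant '[[0,0,0,0,0,0,1],[0,0,0,0,0,0,1],[0,0,0,0,0,0,1],[0,0,0,0,0,0,1]]' 80; python3 -c "
from h import *; go([.6698,-.0148,.2],6.6)"
```

```text
time: 3.98
eef_pos: [0.6706, -0.0141, 0.2039]
ee_rot: [[0.117, 0.004, 0.993], [-0.993, -0.0, 0.117], [0.001, -1.0, 0.004]]
force: [-0.1, 0.1, 5.1]
gripper_width: 0.0469
t 3.98 pos [ 0.6706 -0.0141  0.2039] F [-0.1  0.1  5.1] w 0.0469 | turn [-0.0026  0.0014  0.0004] shift [ 0.0056  0.0392 -0.009 ] dist 0.041
```

```bash
python3 -c "
from h import *; cv2.imwrite('pics/w4.png',arm.camera('wrist')); go([.6698,-.0148,.3],6.6)"
```

```text
t 4.03 pos [ 0.6707 -0.0141  0.2039] F [-1.3 -0.5  6.2] w 0.0471 | turn [-0.0025  0.0015  0.0004] shift [ 0.0064 -0.9611 -0.0059] dist 0.961
```

View pics/w4.png

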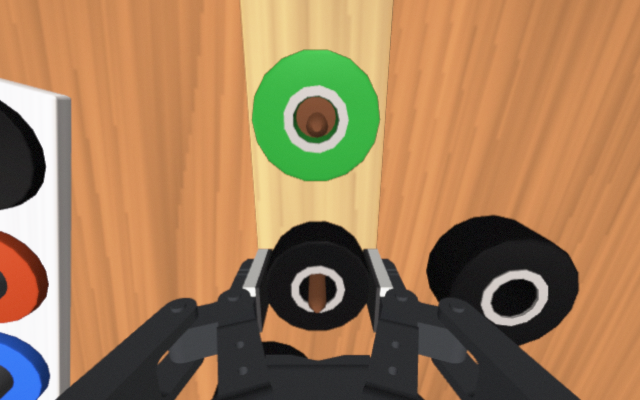

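```bash
python3 -m pendant '[[-0.002,0,0,0,-0.2,0,1],[-0.002,0,0,0,-0.5,0,1],[-0.002,0,0,0,-0.85,0,1],[-0.002,0,0,0,-0.85,0,1]]'; python3 -c "
from h import *; go([.4928,.0221,.285],-8.1)"
```

```text
time: 4.37
eef_pos: [0.6734, -0.0144, 0.2972]
ee_rot: [[0.117, 0.014, 0.993], [-0.993, -0.002, 0.117], [0.004, -1.0, 0.014]]
force: [2.2, 0.4, 1.6]
gripper_width: 0.0468
t 4.37 pos [ 0.6734 -0.0144  0.2972] F [2.2 0.4 1.6] w 0.0468 | turn [-0.0094  0.1725  0.0013] shift [-0.5746  0.0957 -1.7526] dist 1.847
```

```bash
python3 -m pendant '[[-0.009,0.05,0,-0.1,0,-0.33,1],[-0.009,0.1,0,-0.2,0,-0.7,1],[-0.009,0.17,0,-0.3,0,-1,1]]'; python3 -c "
from h import *; go([.4928,.0221,.285],-8.1)"
```

```text
time: 4.62
eef_pos: [0.5694, 0.0037, 0.2963]
ee_rot: [[-0.142, 0.001, 0.99], [-0.99, -0.002, -0.142], [0.002, -1.0, 0.002]]
force: [-1.0, -0.1, 0.2]
gripper_width: 0.0474
t 4.62 pos [0.5694 0.0037 0.2963] F [-1.  -0.1  0.2] w 0.0474 | turn [-0.0011 -0.0005  0.0012] shift [-0.0738  0.1114 -0.7849] dist 0.796
```

```bash
python3 -m pendant '[[0,0,0,-0.03,0,-0.3,1],[0,0,0,-0.05,0,-0.6,1],[0,0,0,-0.074,0,-0.785,1],[0,0,0,-0.074,0,-0.785,1],[0,0,0,-0.074,0,-0.785,1]]'
python3 - <<'E'
from h import *; arm.camera('wrist')
T=pose('wrist');cv2.imwrite('pics/w5.png',arm.camera('wrist'))
go([.4928,.0221,.285],-8.1)
print(proj('wrist',[[.4928,.0221,.079]],T),proj('wrist',[[.4928,.0221,.035]],T),proj('wrist',[T[:3,3]*0+arm.read_state()['eef_pos']-[0,0,.130]],T))
E
```

```text
time: 5.03
eef_pos: [0.4919, 0.0224, 0.2964]
ee_rot: [[-0.141, 0.002, 0.99], [-0.99, -0.002, -0.141], [0.002, -1.0, 0.002]]
force: [0.3, -0.2, -0.2]
gripper_width: 0.0475
t 5.13 pos [0.4938 0.022  0.2968] F [-0.1  0.5 -0.9] w 0.0469 | turn [-0.0027 -0.0005  0.0012] shift [-0.      0.1177 -0.0106] dist 0.118
[[314.68567275 228.52212104]] [[314.8515924  206.88491022]] [[316.56018977 317.30064256]]
```

View pics/w5.png

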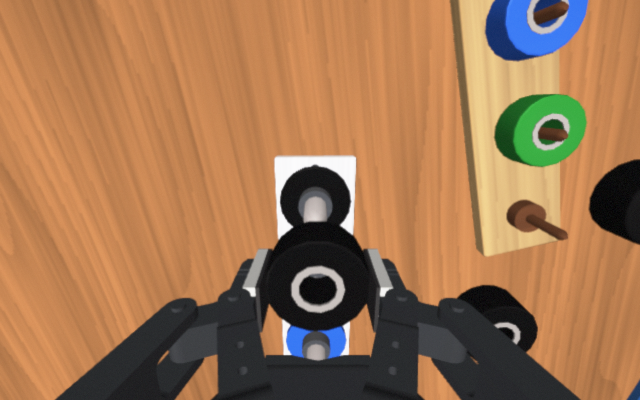

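Run:
```python
from fit import *
T=pose('wrist');p=arm.read_state()['eef_pos'];im=cv2.imread('pics/w5.png')
print(p,proj('wrist',[p-[0,0,.149]],T))
g=cv2.cvtColor(im,cv2.COLOR_BGR2GRAY)[262:316,285:352]
m=((g>110)*255).astype(np.uint8);m[:, :4]=0;m[:,-4:]=0
n,l,st,ce=cv2.connectedComponentsWithStats(m);print(st,ce+[285,262])
cs=max(cv2.findContours((m),cv2.RETR_EXTERNAL,cv2.CHAIN_APPROX_NONE)[0],key=len);e=cv2.fitEllipse(cs);print(e)
uv=np.array(e[0])+[285,262];w=unproj('wrist',uv,p[2]-.149,T)[0];print(w-p, 'tool',arm.read_state()['ee_rot'].T@(w-p))
```

```text
[0.4938089  0.02197496 0.29677659] [[314.8472471  288.58021715]]
[[   0    0   67   54 2585]
 [   6    4   54   47 1033]] [[318.26537718 288.41431335]
 [317.33591481 288.71442401]]
((32.3791618347168, 26.91844940185547), (45.58689498901367, 52.902095794677734), 89.96757507324219)
[ 0.0011224  -0.00034838 -0.149     ] tool [-7.77269368e-05  1.49003601e-01  5.49505444e-04]
```

```bash
python3 -m pendant '[[-0.002,0,0,0,0.15,-0.01,1],[-0.002,0,0,0,0.3,-0.015,1],[-0.002,0,0,0,0.4,-0.015,1],[-0.002,0,0,0,0.4,-0.015,1]]' 100; python3 -c "
from h import *; go([.4922,.0222,.235],-8.1);print(arm.read_state()['torque'])"
```

```text
time: 5.47
eef_pos: [0.4922, 0.0219, 0.2546]
ee_rot: [[-0.142, -0.003, 0.99], [-0.99, -0.002, -0.142], [0.002, -1.0, -0.003]]
force: [0.5, 1.0, -0.9]
gripper_width: 0.0469
t 5.47 pos [0.4922 0.0219 0.2546] F [ 0.5  1.  -0.9] w 0.0469 | turn [ 0.0018 -0.0007  0.0014] shift [-0.0029  0.1963 -0.0003] dist 0.196
[-0.06209587  0.03791163  0.0174212 ]
```

```bash
python3 -m pendant '[[0.001,0,0.001,0,0.1,0,1],[0.001,0,0.001,0,0.2,0,1],[0.001,0,0.001,0,0.28,0,1],[0.001,0,0.001,0,0.28,0,1]]' 100; python3 -c "
from h import *; go([.4922,.0222,.209],-8.1);print(arm.read_state()['torque']); cv2.imwrite('pics/w6.png',arm.camera('wrist'))"
```

```text
time: 5.8
eef_pos: [0.4924, 0.0221, 0.2254]
ee_rot: [[-0.142, -0.002, 0.99], [-0.99, 0.001, -0.142], [-0.001, -1.0, -0.002]]
force: [1.1, 1.7, -2.4]
gripper_width: 0.0467
t 5.8 pos [0.4924 0.0221 0.2254] F [ 1.1  1.7 -2.4] w 0.0467 | turn [ 0.0012 -0.0007 -0.0006] shift [-0.0008  0.1642 -0.0016] dist 0.164
[ 0.39774339 -0.16997385 -0.07516337]
```

View pics/w6.png

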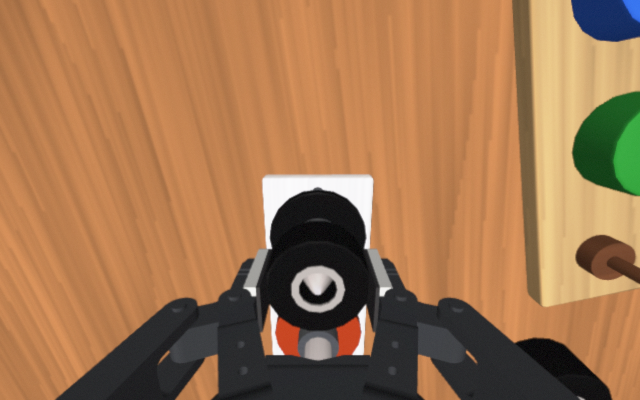

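```bash
python3 -m pendant '[[0.001,0,-0.001,0,0.1,0,1],[0.001,0,-0.001,0,0.16,0,1],[0.001,0,-0.001,0,0.16,0,1]]' 110; python3 -m pendant '[[0.001,0,0,0,0.05,0,1],[0.001,0,0,0,0.08,0,1],[0.001,0,0,0,0.08,0,1]]' 110
```

```text
time: 6.1
eef_pos: [0.4923, 0.0224, 0.21]
ee_rot: [[-0.142, -0.001, 0.99], [-0.99, 0.0, -0.142], [-0.0, -1.0, -0.001]]
force: [-0.6, 2.8, -1.5]
gripper_width: 0.0468
time: 6.35
eef_pos: [0.4925, 0.0226, 0.2088]
ee_rot: [[-0.141, -0.001, 0.99], [-0.99, -0.0, -0.141], [0.001, -1.0, -0.0]]
force: [-20.9, 2.7, 55.4]
gripper_width: 0.0464
```

```bash
python3 -m pendant '[[0,0,0,0,0,0,1]]'; python3 -c "
from h import *; go([.4922,.0222,.209],-8.1);print(arm.read_state()['torque']); cv2.imwrite('pics/w7.png',arm.camera('wrist'));cv2.imwrite('pics/s7.png',cv2.resize(arm.camera('scene')[100:230,260:420],None,fx=4,fy=4))"
```

```text
time: 6.43
eef_pos: [0.4921, 0.0226, 0.2105]
ee_rot: [[-0.141, 0.0, 0.99], [-0.99, -0.001, -0.141], [0.001, -1.0, 0.0]]
force: [4.3, 0.9, -18.5]
gripper_width: 0.0469
t 6.43 pos [0.4921 0.0226 0.2105] F [  4.3   0.9 -18.5] w 0.0469 | turn [-0.0003 -0.      0.0006] shift [0.0041 0.0147 0.0011] dist 0.015
[ 0.28733896 -0.90367017  0.00094541]
```

View pics/w7.png

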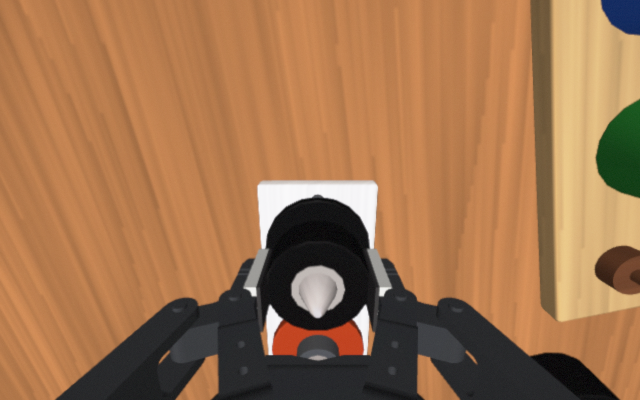

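View pics/s7.png

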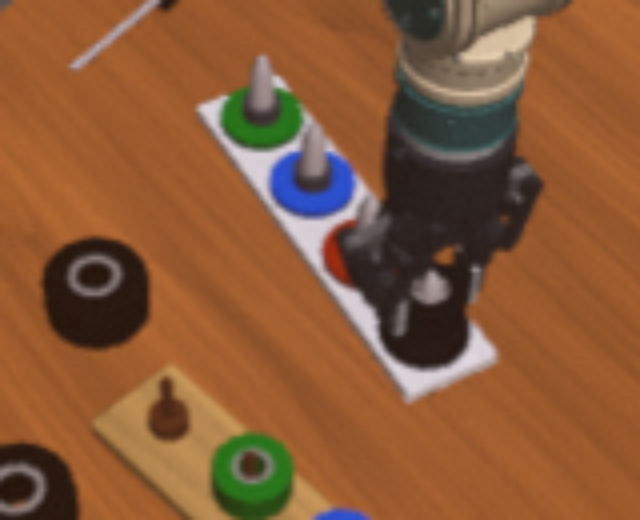

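```bash
python3 -m pendant '[[0,0,0,0,0.02,0,1],[0,0,0,0,0.02,0,-0.6],[0,0,0,0,0.02,0,-0.6],[0,0,0,0,0.02,0,-0.6]]'; python3 -m pendant '[[0,0,0,0,-0.2,0,-0.6],[0,0,0,0,-0.5,0,-0.6],[0,0,0,0,-0.8,0,-0.6],[0,0,0,0,-0.8,0,-0.6]]'
python3 - <<'E'
from h import *
arm.camera('wrist');T=pose('wrist');np.save('T8.npy',T);cv2.imwrite('pics/w8.png',arm.camera('wrist'))
go([.6624,.06,.285],6.6)
E
```

```text
time: 6.87
eef_pos: [0.4928, 0.0223, 0.2087]
ee_rot: [[-0.141, 0.001, 0.99], [-0.99, -0.002, -0.141], [0.002, -1.0, 0.001]]
force: [0.8, -0.1, -0.7]
gripper_width: 0.0685
time: 7.2
eef_pos: [0.4959, 0.0221, 0.2942]
ee_rot: [[-0.141, 0.011, 0.99], [-0.99, -0.003, -0.141], [0.002, -1.0, 0.012]]
force: [0.9, -0.5, 0.8]
gripper_width: 0.0678
t 7.3 pos [0.4939 0.0222 0.2901] F [ 0.4  0.7 -0.8] w 0.0684 | turn [-0.0032 -0.1713  0.0017] shift [-0.6121  0.0582  1.6143] dist 1.727
```

View pics/w8.png

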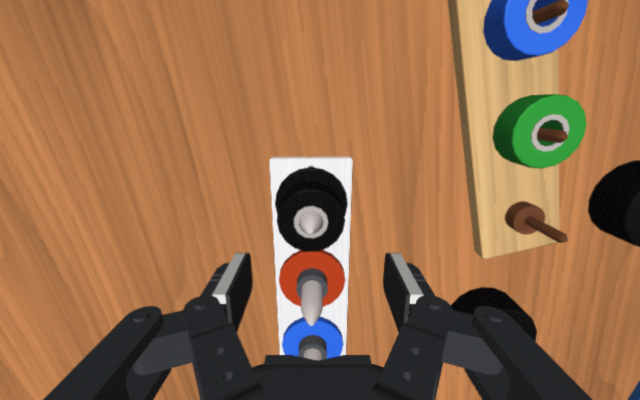

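```bash
python3 -m pendant '[[-0.003,-0.05,0,-0.13,0,0.35,-0.6],[-0.003,-0.1,0,-0.26,0,0.7,-0.6],[-0.003,-0.17,0,-0.38,0.03,1,-0.6]]'; python3 -c "
from h import *; go([.6624,.06,.285],6.6)"
```

```text
time: 7.55
eef_pos: [0.5993, 0.0458, 0.2861]
ee_rot: [[0.117, -0.0, 0.993], [-0.993, -0.003, 0.117], [0.003, -1.0, -0.001]]
force: [1.1, -0.0, 0.3]
gripper_width: 0.0685
t 7.55 pos [0.5993 0.0458 0.2861] F [ 1.1 -0.   0.3] w 0.0685 | turn [0.0005 0.0011 0.0019] shift [-0.0673  0.0105  0.6433] dist 0.647
```

```bash
python3 -m pendant '[[0,0,0.002,-0.04,0.1,0.3,-0.6],[0,0,0.002,-0.06,0.15,0.6,-0.6],[0,0,0.002,-0.067,0.15,0.643,-0.6],[0,0,0.002,-0.067,0.15,0.643,-0.6],[0,0,0.002,-0.067,0.15,0.643,-0.6]]'
python3 - <<'E'
from fit import *
arm.camera('wrist');T=pose('wrist');np.save('T9.npy',T);im=arm.camera('wrist');cv2.imwrite('pics/w9.png',im)
for k,c in (('green',(.6624,.06)),('blue',(.6527,.1343))):
    uv=proj('wrist',[[*c,.05]],T)[0]
    o=seg(im,k,uv,60);print(k,o,fitc('wrist',T,o,.025,(.03,.055)))
b=[.4926,.0223]
for z in (.06,.065): print(proj('wrist',disc(b,.025,[z]),T)[::15].round(1).tolist(), proj('wrist',[[*b,z]],T))
go([.6624,.06,.2],6.6)
E
```

```text
time: 7.97
eef_pos: [0.6614, 0.0599, 0.269]
ee_rot: [[0.117, -0.005, 0.993], [-0.993, -0.0, 0.117], [-0.0, -1.0, -0.005]]
force: [0.7, 1.2, 0.1]
gripper_width: 0.0681
green [319.73088206 223.94450472  64.40108695] [0.66225148 0.06060574]
blue [318.42692261 111.22339579  73.78346698] [0.65261722 0.13445412]
[[99.5, 261.6], [55.2, 223.4], [22.2, 254.0], [66.6, 289.6]] [[ 61.12071449 257.79740546]]
[[94.2, 265.5], [48.4, 226.5], [14.9, 257.7], [60.6, 294.0]] [[ 54.80162843 261.58837839]]
t 8.07 pos [0.6609 0.0597 0.2702] F [-0.8  0.5  0. ] w 0.0681 | turn [ 0.0023  0.0009 -0.0002] shift [-0.0009  0.7019  0.0174] dist 0.702
```

View pics/w9.png

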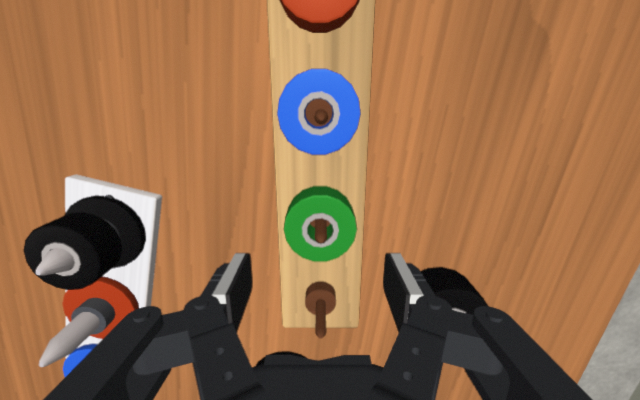

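```bash
python3 -m pendant '[[0.002,0,0,0,0.25,0.015,-0.6],[0.002,0,0,0,0.5,0.015,-0.6],[0.002,0,0,0,0.7,0.015,-0.6],[0.002,0,0,0,0.7,0.015,-0.4],[0.002,0,0,0,0.7,0.015,-0.3]]'; python3 -m pendant '[[0,0,0,0,0,0,1],[0,0,0,0,0,0,1],[0,0,0,0,0,0,1],[0,0,0,0,0,0,1]]' 80; python3 -c "
from h import *; go([.6624,.06,.2],6.6)"
```

```text
time: 8.48
eef_pos: [0.6604, 0.0597, 0.1994]
ee_rot: [[0.116, -0.004, 0.993], [-0.993, 0.0, 0.116], [-0.001, -1.0, -0.004]]
force: [-0.1, 0.3, 0.4]
gripper_width: 0.0556
time: 8.82
eef_pos: [0.661, 0.0596, 0.2012]
ee_rot: [[0.116, -0.002, 0.993], [-0.993, 0.0, 0.116], [-0.0, -1.0, -0.001]]
force: [-1.0, 0.0, 3.8]
gripper_width: 0.0476
t 8.82 pos [0.661  0.0596 0.2012] F [-1.   0.   3.8] w 0.0476 | turn [ 0.001   0.0007 -0.0001] shift [-0.002   0.0118  0.0141] dist 0.019
```

```bash
python3 -m pendant '[[0,0,0,0,-0.2,0,1],[0,0,0,0,-0.5,0,1],[0,0,0,0,-0.88,0,1],[0,0,0,0,-0.88,0,1]]'; python3 -c "
from h import *; go([.461,-.2007,.285],-8.1)"
```

```text
time: 9.15
eef_pos: [0.6645, 0.0597, 0.2981]
ee_rot: [[0.116, 0.013, 0.993], [-0.993, -0.0, 0.116], [0.001, -1.0, 0.013]]
force: [2.0, 1.1, 1.5]
gripper_width: 0.0472
t 9.15 pos [0.6645 0.0597 0.2981] F [2.  1.1 1.5] w 0.0472 | turn [-8.600e-03  1.719e-01 -1.000e-04] shift [ 2.3497  0.1046 -2.325 ] dist 3.307
```

```bash
python3 -m pendant '[[-0.008,0.03,0,0.28,0,-0.28,1],[-0.008,0.06,0,0.56,0,-0.56,1],[-0.008,0.09,0,0.82,0,-0.82,1],[-0.008,0.12,0,1,0,-1,1]]'; python3 -c "
from h import *; go([.461,-.2007,.285],-8.1)"
```

```text
time: 9.48
eef_pos: [0.575, -0.0528, 0.2974]
ee_rot: [[-0.066, 0.001, 0.998], [-0.998, -0.001, -0.066], [0.001, -1.0, 0.001]]
force: [1.3, -0.3, -0.5]
gripper_width: 0.0473
t 9.48 pos [ 0.575  -0.0528  0.2974] F [ 1.3 -0.3 -0.5] w 0.0473 | turn [-0.0006  0.0499  0.0008] shift [ 1.5514  0.1254 -1.0397] dist 1.872
```

```bash
python3 -m pendant '[[0,0.02,0,0.3,0,-0.2,1],[0,0.03,0,0.6,0,-0.4,1],[0,0.05,0,0.9,0,-0.6,1],[0,0.05,0,1,0,-0.67,1]]'; python3 -c "
from h import *; go([.461,-.2007,.285],-8.1)"
```

```text
time: 9.82
eef_pos: [0.4991, -0.1505, 0.2978]
ee_rot: [[-0.145, -0.0, 0.989], [-0.989, -0.003, -0.145], [0.003, -1.0, -0.0]]
force: [-0.3, 0.9, -1.2]
gripper_width: 0.0476
t 9.82 pos [ 0.4991 -0.1505  0.2978] F [-0.3  0.9 -1.2] w 0.0476 | turn [ 0.     -0.0028  0.0019] shift [ 0.5519  0.1291 -0.3039] dist 0.643
```

```bash
cat > chk.py <<'E'
import sys
from fit import *
# chk.py X Y outname : held wheel bush centre (tool frame) and target
x,y=float(sys.argv[1]),float(sys.argv[2]); dz=float(sys.argv[3])
arm.camera('wrist');s=arm.read_state();T=pose('wrist',s);p=s['eef_pos'];im=arm.camera('wrist');cv2.imwrite(sys.argv[4],im)
g=cv2.cvtColor(im,cv2.COLOR_BGR2HSV)[262:316,285:352]
m=(((g[:,:,2]>110)&(g[:,:,1]<60))*255).astype(np.uint8)
n,l,st,_=cv2.connectedComponentsWithStats(m); l0=l[27-24:27+24,33-27:33+27]; 
k=1+np.argmax(st[1:,4]); cs=max(cv2.findContours((l==k).astype(np.uint8),cv2.RETR_EXTERNAL,cv2.CHAIN_APPROX_NONE)[0],key=len);e=cv2.fitEllipse(cs)
uv=np.array(e[0])+[285,262];w=unproj('wrist',uv,p[2]-dz,T)[0];d=w-p
print('ellipse',uv,e[1],'wheel-TCP',d.round(4),'tool',(s['ee_rot'].T@d).round(4))
go([x-d[0],y-d[1],.25],-8.1)
E
python3 -m pendant '[[0,-0.003,0.002,0.3,0,-0.15,1],[0,-0.003,0.002,0.55,0,-0.3,1],[0,-0.003,0.002,0.55,0,-0.3,1],[0,-0.003,0.002,0.55,0,-0.3,1]]'; python3 chk.py .461 -.2007 .146 pics/w10.png
```

```text
time: 10.15
eef_pos: [0.461, -0.2015, 0.2983]
ee_rot: [[-0.143, 0.001, 0.99], [-0.99, 0.0, -0.143], [-0.0, -1.0, 0.001]]
force: [0.2, 0.2, -0.3]
gripper_width: 0.0475
ellipse [317.31411362 290.28524399] (46.344627380371094, 53.43059539794922) wheel-TCP [ 0.0009  0.0014 -0.146 ] tool [-0.0014  0.146   0.0005]
t 10.25 pos [ 0.4619 -0.2004  0.2983] F [ 1.2 -0.6 -0.8] w 0.0475 | turn [-0.0008  0.0003 -0.0002] shift [ 0.0193  0.4825 -0.0157] dist 0.483
```

View pics/w10.png

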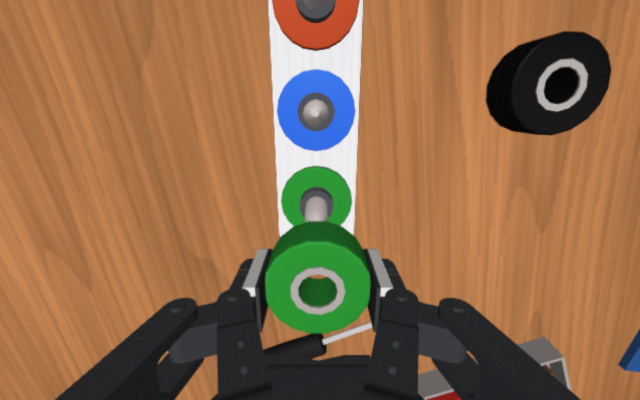

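```bash
python3 -m pendant '[[0,0,0,0.018,0.15,-0.012,1],[0,0,0,0.018,0.3,-0.012,1],[0,0,0,0.018,0.46,-0.012,1],[0,0,0,0.018,0.46,-0.012,1]]' 100; python3 -c "
from h import *; go([.4604,-.2020,.2225],-8.1);print(arm.read_state()['torque'])"
```

```text
time: 10.58
eef_pos: [0.4598, -0.2002, 0.2495]
ee_rot: [[-0.138, -0.003, 0.99], [-0.99, 0.003, -0.138], [-0.003, -1.0, -0.004]]
force: [-1.1, 1.7, -0.6]
gripper_width: 0.0469
t 10.58 pos [ 0.4598 -0.2002  0.2495] F [-1.1  1.7 -0.6] w 0.0469 | turn [ 0.0024  0.0018 -0.0018] shift [0.0182 0.2703 0.009 ] dist 0.271
[ 0.03672259  0.06263509 -0.03347685]
```

```bash
python3 -m pendant '[[0.002,0,-0.001,0.015,0.1,0.005,1],[0.002,0,-0.001,0.015,0.2,0.005,1],[0.002,0,-0.001,0.015,0.27,0.005,1],[0.002,0,-0.001,0.015,0.27,0.005,1]]' 100; python3 -c "
from h import *; go([.4604,-.2020,.206],-8.1);print(arm.read_state()['torque']); cv2.imwrite('pics/w11.png',arm.camera('wrist'))"
```

```text
time: 10.92
eef_pos: [0.4605, -0.2014, 0.2218]
ee_rot: [[-0.138, -0.0, 0.99], [-0.99, 0.001, -0.138], [-0.001, -1.0, -0.0]]
force: [1.0, -0.8, -2.1]
gripper_width: 0.0471
t 10.92 pos [ 0.4605 -0.2014  0.2218] F [ 1.  -0.8 -2.1] w 0.0471 | turn [ 0.0003  0.0023 -0.0008] shift [ 6.200e-03  1.577e-01 -1.000e-04] dist 0.158
[-0.22120133 -0.18359859  0.02415191]
```

View pics/w11.png

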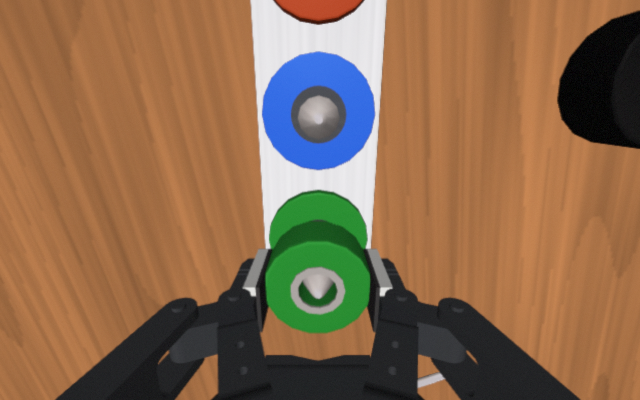

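```bash
python3 -m pendant '[[0,0,0,0,0.1,0,1],[0,0,0,0,0.15,0,1],[0,0,0,0,0.15,0,1]]' 110; python3 -m pendant '[[0,0,0,0,0.03,0,1],[0,0,0,0,0.04,0,1]]' 110
```

```text
time: 11.22
eef_pos: [0.4607, -0.2015, 0.2075]
ee_rot: [[-0.138, 0.0, 0.99], [-0.99, 0.001, -0.138], [-0.001, -1.0, -0.0]]
force: [-0.5, -0.6, -0.9]
gripper_width: 0.0471
time: 11.38
eef_pos: [0.4608, -0.2016, 0.2062]
ee_rot: [[-0.138, -0.0, 0.99], [-0.99, 0.001, -0.138], [-0.001, -1.0, -0.001]]
force: [-8.6, 4.0, 31.4]
gripper_width: 0.0466
```

```bash
python3 -m pendant '[[0,0,0,0,0.02,0,1],[0,0,0,0,0.02,0,1]]' 110;  python3 -c "
from h import *; go([.4604,-.2020,.206],-8.1); cv2.imwrite('pics/w12.png',arm.camera('wrist'));go([.4604,-.2020,.206],-8.1)"
```

```text
time: 11.55
eef_pos: [0.4608, -0.2016, 0.2063]
ee_rot: [[-0.138, -0.001, 0.99], [-0.99, 0.001, -0.138], [-0.001, -1.0, -0.001]]
force: [-5.9, 1.7, 15.0]
gripper_width: 0.0467
t 11.55 pos [ 0.4608 -0.2016  0.2063] F [-5.9  1.7 15. ] w 0.0467 | turn [ 0.0006  0.0022 -0.0008] shift [ 0.0045  0.0028 -0.0036] dist 0.006
t 11.6 pos [ 0.4608 -0.2016  0.2063] F [-5.   1.4 15.4] w 0.0466 | turn [ 0.0006  0.0022 -0.0007] shift [ 0.0045  0.0029 -0.0036] dist 0.006
```

View pics/w12.png

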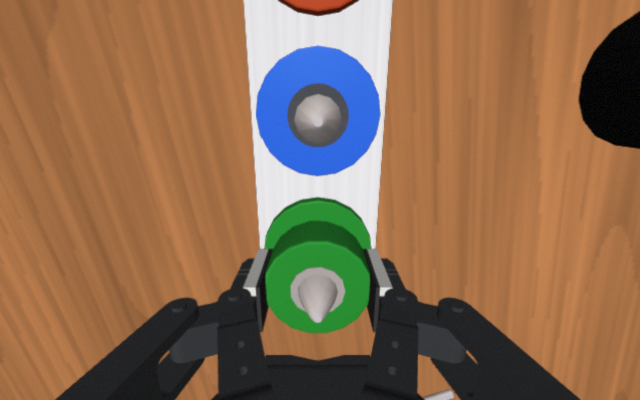

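```bash
python3 -m pendant '[[0,0,0,0,0.01,0,-0.6],[0,0,0,0,0.01,0,-0.6],[0,0,0,0,0,0,-0.6],[0,0,0,0,0,0,-0.6]]'; python3 -m pendant '[[0,0,0,0,-0.2,0,-0.6],[0,0,0,0,-0.5,0,-0.6],[0,0,0,0,-0.9,0,-0.6],[0,0,0,0,-0.9,0,-0.6]]'; python3 -c "
from h import *; go([.6527,.1343,.285],6.6)"
```

```text
time: 11.93
eef_pos: [0.461, -0.2016, 0.2063]
ee_rot: [[-0.138, -0.0, 0.99], [-0.99, 0.001, -0.138], [-0.001, -1.0, -0.0]]
force: [-0.2, 0.2, -0.2]
gripper_width: 0.0685
time: 12.27
eef_pos: [0.464, -0.2034, 0.3031]
ee_rot: [[-0.137, 0.011, 0.99], [-0.99, -0.005, -0.137], [0.003, -1.0, 0.011]]
force: [2.9, -0.4, 0.7]
gripper_width: 0.0681
t 12.27 pos [ 0.464  -0.2034  0.3031] F [ 2.9 -0.4  0.7] w 0.0681 | turn [-0.0071 -0.1687  0.0032] shift [-3.6053  0.1846  1.4028] dist 3.873
```

```bash
python3 -m pendant '[[-0.007,-0.03,0.003,-0.38,0,0.15,-0.6],[-0.007,-0.06,0.003,-0.76,0,0.3,-0.6],[-0.007,-0.1,0.003,-1,0,0.4,-0.6]]';python3 -m pendant '[[0,-0.03,0,-0.38,0,0.18,-0.6],[0,-0.06,0,-0.76,0,0.36,-0.6],[0,-0.07,0,-1,0,0.48,-0.6]]'; python3 -c "
from h import *; go([.6527,.1343,.285],6.6)"
```

```text
time: 12.52
eef_pos: [0.5188, -0.1084, 0.3041]
ee_rot: [[0.014, 0.003, 1.0], [-1.0, 0.001, 0.014], [-0.001, -1.0, 0.003]]
force: [-0.7, -0.5, -0.3]
gripper_width: 0.0687
time: 12.77
eef_pos: [0.5665, -0.0051, 0.3042]
ee_rot: [[0.122, 0.005, 0.993], [-0.993, 0.002, 0.122], [-0.001, -1.0, 0.005]]
force: [-0.9, 1.0, -0.4]
gripper_width: 0.0684
t 12.77 pos [ 0.5665 -0.0051  0.3042] F [-0.9  1.  -0.4] w 0.0684 | turn [-0.0032  0.0048 -0.0007] shift [-1.2783  0.1986  1.025 ] dist 1.65
```

```bash
python3 -m pendant '[[-0.003,0.004,0,-0.3,0.05,0.24,-0.6],[-0.003,0.004,0,-0.6,0.1,0.48,-0.6],[-0.003,0.004,0,-0.9,0.15,0.7,-0.6],[-0.003,0.004,0,-1,0.2,0.8,-0.6]]'; python3 -c "
from h import *; go([.6527,.1343,.27],6.6)"
```

```text
time: 13.1
eef_pos: [0.6357, 0.108, 0.2843]
ee_rot: [[0.12, 0.003, 0.993], [-0.993, 0.003, 0.12], [-0.003, -1.0, 0.003]]
force: [0.8, -0.3, 0.1]
gripper_width: 0.0684
t 13.1 pos [0.6357 0.108  0.2843] F [ 0.8 -0.3  0.1] w 0.0684 | turn [-0.002   0.0034 -0.0018] shift [-0.2405  0.1445  0.2004] dist 0.345
```

```bash
python3 -m pendant '[[-0.002,0.003,-0.002,-0.15,0.14,0.15,-0.6],[-0.002,0.003,-0.002,-0.24,0.14,0.2,-0.6],[-0.002,0.003,-0.002,-0.24,0.14,0.2,-0.6],[-0.002,0.003,-0.002,-0.24,0.14,0.2,-0.6]]'
python3 - <<'E'
from fit import *
arm.camera('wrist');T=pose('wrist');im=arm.camera('wrist');cv2.imwrite('pics/w13.png',im)
for k,c in (('blue',(.6527,.1343)),('brown',(.645,.205))):
    uv=proj('wrist',[[*c,.05]],T)[0]
    o=seg(im,k,uv,60);print(k,o,fitc('wrist',T,o,.025,(.03,.055)))
go([.6527,.1343,.2],6.6)
E
```

```text
time: 13.43
eef_pos: [0.6524, 0.134, 0.2701]
ee_rot: [[0.116, -0.001, 0.993], [-0.993, -0.001, 0.116], [0.001, -1.0, -0.001]]
force: [-0.4, -1.5, -0.1]
gripper_width: 0.0681
blue [317.28815937 222.06537598  64.48255578] [0.65251326 0.13490053]
brown [317.64888764 115.59826897  73.03423855] [0.64458273 0.20542713]
t 13.53 pos [0.6523 0.1332 0.2709] F [ 0.3  0.5 -0.5] w 0.0683 | turn [ 0.0001 -0.0003  0.0005] shift [-0.0112  0.7092  0.0054] dist 0.709
```

View pics/w13.png

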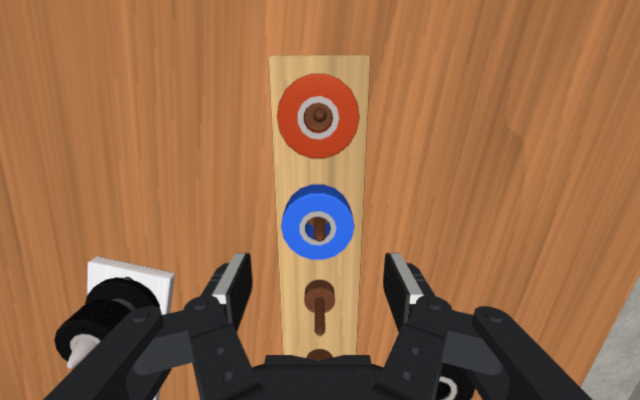

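Wheel blue at (317,224), well centred. Descend and grip.

```bash
python3 -m pendant '[[0,0,0,-0.015,0.25,0,-0.6],[0,0,0,-0.015,0.5,0,-0.6],[0,0,0,-0.015,0.7,0,-0.6],[0,0,0,-0.015,0.7,0,-0.4],[0,0,0,-0.015,0.7,0,-0.3]]'; python3 -m pendant '[[0,0,0,0,0,0,1],[0,0,0,0,0,0,1],[0,0,0,0,0,0,1],[0,0,0,0,0,0,1]]' 80; python3 -m pendant '[[0,0,0,0,-0.2,0,1],[0,0,0,0,-0.5,0,1],[0,0,0,0,-0.88,0,1],[0,0,0,0,-0.88,0,1]]'; python3 -c "
from h import *; go([.4716,-.1264,.285],-8.1)"
```

```text
time: 13.95
eef_pos: [0.6511, 0.1334, 0.2004]
ee_rot: [[0.113, -0.003, 0.994], [-0.994, -0.001, 0.113], [0.001, -1.0, -0.003]]
force: [0.4, -0.0, 0.4]
gripper_width: 0.0552
time: 14.28
eef_pos: [0.6519, 0.1332, 0.2023]
ee_rot: [[0.113, 0.0, 0.994], [-0.994, -0.002, 0.113], [0.002, -1.0, -0.0]]
force: [-0.0, -0.9, 4.4]
gripper_width: 0.0474
time: 14.62
eef_pos: [0.6551, 0.1339, 0.2992]
ee_rot: [[0.113, 0.014, 0.993], [-0.994, -0.0, 0.113], [0.002, -1.0, 0.014]]
force: [1.2, 0.6, 1.1]
gripper_width: 0.0472
t 14.62 pos [0.6551 0.1339 0.2992] F [1.2 0.6 1.1] w 0.0472 | turn [-9.500e-03  1.698e-01 -1.000e-04] shift [ 2.3782  0.1157 -2.1194] dist 3.188
```

```bash
python3 -m pendant '[[-0.008,0.03,0,0.28,0,-0.25,1],[-0.008,0.06,0,0.56,0,-0.5,1],[-0.008,0.09,0,0.82,0,-0.73,1],[-0.008,0.12,0,1,0,-0.9,1]]';python3 -m pendant '[[0,0.02,0,0.3,0,-0.23,1],[0,0.03,0,0.6,0,-0.46,1],[0,0.05,0,0.9,0,-0.68,1],[0,0.05,0,1,0,-0.75,1]]'; python3 -c "
from h import *; go([.4716,-.1264,.285],-8.1)"
```

```text
time: 14.95
eef_pos: [0.5755, 0.0228, 0.2985]
ee_rot: [[-0.069, 0.002, 0.998], [-0.998, -0.001, -0.069], [0.001, -1.0, 0.002]]
force: [0.1, 0.2, -0.2]
gripper_width: 0.0472
time: 15.28
eef_pos: [0.4906, -0.0737, 0.2983]
ee_rot: [[-0.147, -0.0, 0.989], [-0.989, -0.002, -0.147], [0.002, -1.0, 0.0]]
force: [-0.5, -0.1, -1.3]
gripper_width: 0.0471
t 15.28 pos [ 0.4906 -0.0737  0.2983] F [-0.5 -0.1 -1.3] w 0.0471 | turn [-0.0002 -0.0044  0.0015] shift [ 0.549   0.1346 -0.1103] dist 0.576
```

```bash
python3 -m pendant '[[0,-0.004,0.001,0.3,0,-0.06,1],[0,-0.004,0.001,0.55,0,-0.11,1],[0,-0.004,0.001,0.55,0,-0.11,1],[0,-0.004,0.001,0.55,0,-0.11,1]]'; python3 chk.py .4716 -.1264 .1473 pics/w14.png
```

```text
time: 15.62
eef_pos: [0.4717, -0.1273, 0.299]
ee_rot: [[-0.144, 0.002, 0.99], [-0.99, -0.001, -0.144], [0.0, -1.0, 0.002]]
force: [0.2, 1.0, -0.7]
gripper_width: 0.0473
ellipse [317.30105591 286.87516212] (45.5031623840332, 52.72938919067383) wheel-TCP [ 0.001   0.0022 -0.1473] tool [-0.0023  0.1473  0.0005]
t 15.72 pos [ 0.472  -0.1261  0.2988] F [-0.1 -0.2 -1. ] w 0.0472 | turn [-0.0007 -0.0001  0.0002] shift [ 0.0262  0.4875 -0.0118] dist 0.488
```

View pics/w14.png

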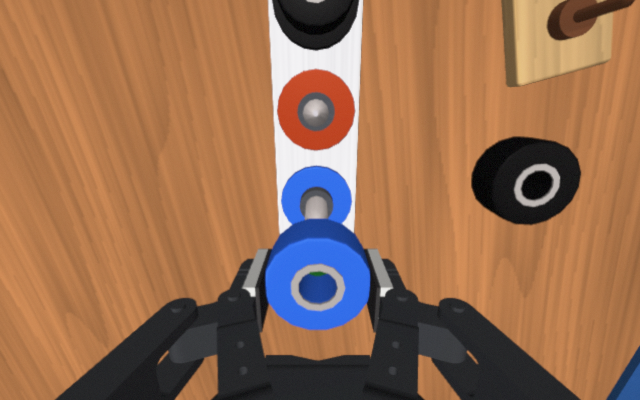

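```bash
python3 -m pendant '[[0,0,0,0.022,0.15,-0.01,1],[0,0,0,0.022,0.3,-0.01,1],[0,0,0,0.022,0.46,-0.01,1],[0,0,0,0.022,0.46,-0.01,1]]' 100; python3 -c "
from h import *; go([.4708,-.1282,.2235],-8.1)"
```

```text
time: 16.05
eef_pos: [0.4698, -0.1264, 0.25]
ee_rot: [[-0.139, -0.004, 0.99], [-0.99, 0.002, -0.139], [-0.002, -1.0, -0.004]]
force: [-0.8, -0.4, -0.6]
gripper_width: 0.0468
t 16.05 pos [ 0.4698 -0.1264  0.25  ] F [-0.8 -0.4 -0.6] w 0.0468 | turn [ 0.0028  0.0013 -0.001 ] shift [0.0167 0.2651 0.0138] dist 0.266
```

```bash
python3 -m pendant '[[0.003,0,-0.001,0.016,0.1,0.01,1],[0.003,0,-0.001,0.016,0.2,0.01,1],[0.003,0,-0.001,0.016,0.265,0.01,1],[0.003,0,-0.001,0.016,0.265,0.01,1]]' 100; python3 -c "
from h import *; go([.4708,-.1282,.2073],-8.1);print(arm.read_state()['torque']); cv2.imwrite('pics/w15.png',arm.camera('wrist'))"
```

```text
time: 16.38
eef_pos: [0.4708, -0.1279, 0.2228]
ee_rot: [[-0.138, 0.0, 0.99], [-0.99, -0.0, -0.138], [0.0, -1.0, 0.0]]
force: [0.9, -0.9, -2.0]
gripper_width: 0.0467
t 16.38 pos [ 0.4708 -0.1279  0.2228] F [ 0.9 -0.9 -2. ] w 0.0467 | turn [-0.0003  0.0017  0.0003] shift [0.0031 0.1554 0.0003] dist 0.155
[-0.23155899 -0.17188554 -0.01938778]
```

View pics/w15.png

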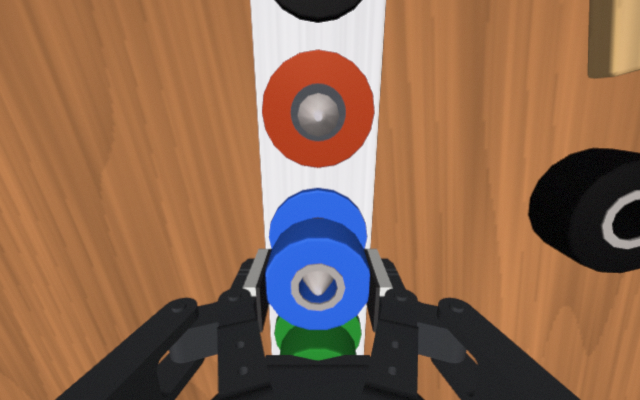

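```bash
python3 -m pendant '[[0,0,0,0,0.1,0,1],[0,0,0,0,0.15,0,1],[0,0,0,0,0.15,0,1]]' 110; python3 -m pendant '[[0,0,0,0,0.03,0,1],[0,0,0,0,0.04,0,1]]' 110
```

```text
time: 16.68
eef_pos: [0.4709, -0.128, 0.2084]
ee_rot: [[-0.139, 0.001, 0.99], [-0.99, -0.001, -0.139], [0.0, -1.0, 0.001]]
force: [-1.8, -1.3, 0.4]
gripper_width: 0.0466
time: 16.85
eef_pos: [0.4711, -0.1281, 0.2073]
ee_rot: [[-0.139, -0.0, 0.99], [-0.99, -0.0, -0.139], [0.0, -1.0, -0.0]]
force: [-10.9, 1.8, 34.2]
gripper_width: 0.0469
```

```bash
python3 -m pendant '[[0,0,0,0,0.02,0,1],[0,0,0,0,0.02,0,-0.6],[0,0,0,0,0.01,0,-0.6],[0,0,0,0,0,0,-0.6],[0,0,0,0,0,0,-0.6]]'; python3 -m pendant '[[0,0,0,0,-0.2,0,-0.6],[0,0,0,0,-0.5,0,-0.6],[0,0,0,0,-0.9,0,-0.6],[0,0,0,0,-0.9,0,-0.6]]'; python3 -c "
from h import *; cv2.imwrite('pics/w16.png',arm.camera('wrist'));go([.6446,.2054,.28],6.6)"
```

```text
time: 17.27
eef_pos: [0.4713, -0.128, 0.2073]
ee_rot: [[-0.138, 0.0, 0.99], [-0.99, -0.0, -0.138], [0.0, -1.0, 0.0]]
force: [-0.3, -0.7, 0.1]
gripper_width: 0.0682
time: 17.6
eef_pos: [0.4745, -0.1293, 0.304]
ee_rot: [[-0.138, 0.012, 0.99], [-0.99, -0.005, -0.138], [0.003, -1.0, 0.013]]
force: [2.3, -1.1, 0.1]
gripper_width: 0.0684
t 17.65 pos [ 0.4737 -0.129   0.3015] F [ 0.5 -0.3 -0.4] w 0.0684 | turn [-0.0063 -0.1693  0.0023] shift [-3.5485  0.2189  1.2274] dist 3.761
```

View pics/w16.png

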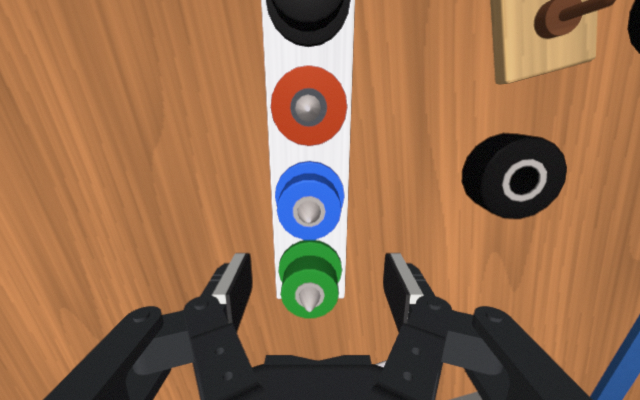

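Blue (309,210) and green (309,295) seated. Now brown.

```bash
python3 -m pendant '[[-0.006,-0.03,0.002,-0.38,0,0.13,-0.6],[-0.006,-0.06,0.002,-0.76,0,0.27,-0.6],[-0.006,-0.1,0.002,-1,0,0.35,-0.6]]';python3 -m pendant '[[0,-0.03,0,-0.38,0,0.16,-0.6],[0,-0.06,0,-0.76,0,0.32,-0.6],[0,-0.07,0,-1,0,0.43,-0.6]]'; python3 -c "
from h import *; go([.6446,.2054,.28],6.6)"
```

```text
time: 17.9
eef_pos: [0.5232, -0.0331, 0.3011]
ee_rot: [[0.013, 0.001, 1.0], [-1.0, 0.001, 0.013], [-0.001, -1.0, 0.001]]
force: [-0.5, -0.8, 0.4]
gripper_width: 0.0684
time: 18.15
eef_pos: [0.5653, 0.0703, 0.2998]
ee_rot: [[0.121, 0.0, 0.993], [-0.993, 0.003, 0.121], [-0.002, -1.0, 0.001]]
force: [0.2, -0.5, -1.3]
gripper_width: 0.0681
t 18.15 pos [0.5653 0.0703 0.2998] F [ 0.2 -0.5 -1.3] w 0.0681 | turn [-0.0004  0.0044 -0.0017] shift [-1.2438  0.2018  0.9513] dist 1.579
```

```bash
python3 -m pendant '[[0,0.004,-0.001,-0.3,0.05,0.24,-0.6],[0,0.004,-0.001,-0.6,0.1,0.48,-0.6],[0,0.004,-0.001,-0.9,0.15,0.7,-0.6],[0,0.004,-0.001,-1,0.2,0.8,-0.6]]'; python3 -c "
from h import *; go([.6446,.2054,.27],6.6)"
```

```text
time: 18.48
eef_pos: [0.6339, 0.1834, 0.2783]
ee_rot: [[0.119, 0.001, 0.993], [-0.993, 0.003, 0.119], [-0.003, -1.0, 0.001]]
force: [1.2, 0.8, 0.1]
gripper_width: 0.0683
t 18.48 pos [0.6339 0.1834 0.2783] F [1.2 0.8 0.1] w 0.0683 | turn [-0.0009  0.0028 -0.0019] shift [-0.2057  0.0841  0.1326] dist 0.259
```

```bash
python3 -m pendant '[[0,0.002,-0.002,-0.13,0.08,0.1,-0.6],[0,0.002,-0.002,-0.21,0.08,0.14,-0.6],[0,0.002,-0.002,-0.21,0.08,0.14,-0.6],[0,0.002,-0.002,-0.21,0.08,0.14,-0.6]]'
python3 - <<'E'
from fit import *
arm.camera('wrist');T=pose('wrist');im=arm.camera('wrist');cv2.imwrite('pics/w17.png',im)
for k,c in (('brown',(.6446,.2054)),):
    uv=proj('wrist',[[*c,.05]],T)[0]
    o=seg(im,k,uv,60);c=fitc('wrist',T,o,.025,(.03,.055));print(k,o,c)
go([*c,.2],6.6)
E
```

```text
time: 18.82
eef_pos: [0.6447, 0.2055, 0.2696]
ee_rot: [[0.116, -0.001, 0.993], [-0.993, -0.001, 0.116], [0.001, -1.0, -0.001]]
force: [-0.8, -0.5, -0.7]
gripper_width: 0.0682
brown [316.36622754 223.09776447  64.61423992] [0.64453388 0.20589427]
t 18.92 pos [0.6448 0.2048 0.2706] F [0.5 0.4 0.5] w 0.0681 | turn [-0.0004  0.0002  0.0004] shift [-0.0113  0.7057 -0.0019] dist 0.706
```

View pics/w17.png

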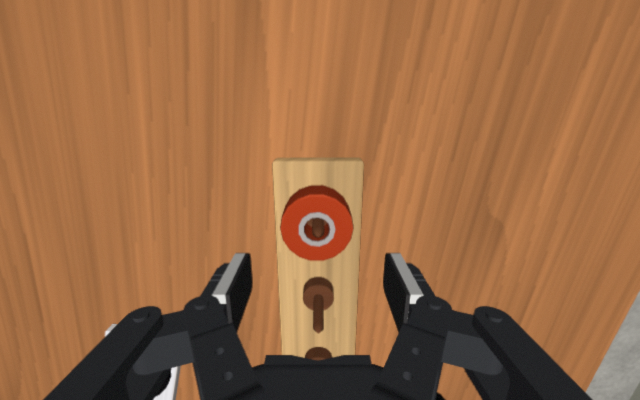

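```bash
python3 -m pendant '[[0,0,0,-0.02,0.25,0,-0.6],[0,0,0,-0.02,0.5,0,-0.6],[0,0,0,-0.02,0.7,0,-0.6],[0,0,0,-0.02,0.7,0,-0.4],[0,0,0,-0.02,0.7,0,-0.3]]'; python3 -m pendant '[[0,0,0,0,0,0,1],[0,0,0,0,0,0,1],[0,0,0,0,0,0,1],[0,0,0,0,0,0,1]]' 80; python3 -m pendant '[[0,0,0,0,-0.2,0,1],[0,0,0,0,-0.5,0,1],[0,0,0,0,-0.88,0,1],[0,0,0,0,-0.88,0,1]]'; python3 -c "
from h import *; go([.4822,-.0521,.285],-8.1)"
```

```text
time: 19.33
eef_pos: [0.6436, 0.2055, 0.1999]
ee_rot: [[0.114, -0.002, 0.993], [-0.993, -0.001, 0.114], [0.001, -1.0, -0.002]]
force: [-0.2, 0.3, -0.0]
gripper_width: 0.0555
time: 19.67
eef_pos: [0.6444, 0.2055, 0.2018]
ee_rot: [[0.114, 0.001, 0.994], [-0.994, -0.001, 0.114], [0.001, -1.0, 0.001]]
force: [-1.1, -0.4, 4.9]
gripper_width: 0.0473
time: 20.0
eef_pos: [0.6475, 0.2064, 0.2988]
ee_rot: [[0.114, 0.015, 0.993], [-0.993, 0.002, 0.114], [-0.0, -1.0, 0.015]]
force: [2.5, 0.9, 1.0]
gripper_width: 0.0476
t 20.0 pos [0.6475 0.2064 0.2988] F [2.5 0.9 1. ] w 0.0476 | turn [-0.0098  0.1703 -0.0014] shift [ 2.3803  0.1091 -1.9389] dist 3.072
```

Underside = TCP − 0.1718, so it should seat at about TCP z = 0.2068.

```bash
python3 -m pendant '[[-0.008,0.03,0,0.28,0,-0.23,1],[-0.008,0.06,0,0.56,0,-0.46,1],[-0.008,0.09,0,0.82,0,-0.67,1],[-0.008,0.12,0,1,0,-0.82,1]]';python3 -m pendant '[[0,0.02,0,0.3,0,-0.23,1],[0,0.03,0,0.6,0,-0.44,1],[0,0.05,0,0.9,0,-0.62,1],[0,0.05,0,1,0,-0.68,1]]'; python3 -c "
from h import *; go([.4822,-.0521,.285],-8.1)"
```

```text
time: 20.33
eef_pos: [0.5759, 0.0962, 0.298]
ee_rot: [[-0.068, 0.002, 0.998], [-0.998, 0.001, -0.068], [-0.001, -1.0, 0.002]]
force: [-0.4, 0.4, -0.8]
gripper_width: 0.0477
time: 20.67
eef_pos: [0.4982, -0.001, 0.2976]
ee_rot: [[-0.146, 0.0, 0.989], [-0.989, -0.0, -0.146], [0.0, -1.0, 0.0]]
force: [-1.0, 0.5, -0.6]
gripper_width: 0.0472
t 20.67 pos [ 0.4982 -0.001   0.2976] F [-1.   0.5 -0.6] w 0.0472 | turn [-0.0001 -0.0036  0.0003] shift [ 0.5284  0.126  -0.0838] dist 0.55
```

```bash
python3 -m pendant '[[0,-0.003,0,0.3,0,-0.05,1],[0,-0.003,0,0.53,0,-0.09,1],[0,-0.003,0,0.53,0,-0.09,1],[0,-0.003,0,0.53,0,-0.09,1]]'; python3 chk.py .4822 -.0521 .1468 pics/w18.png
```

```text
time: 21.0
eef_pos: [0.4817, -0.0529, 0.2981]
ee_rot: [[-0.144, 0.002, 0.99], [-0.99, -0.0, -0.144], [-0.0, -1.0, 0.002]]
force: [0.1, -0.2, -0.9]
gripper_width: 0.0477
ellipse [317.31105042 289.89582253] (45.37763977050781, 52.71506881713867) wheel-TCP [ 0.0009  0.001  -0.1468] tool [-0.0011  0.1468  0.0005]
t 21.1 pos [ 0.4821 -0.0518  0.2979] F [-0.1  0.2 -1.2] w 0.0473 | turn [-0.0008 -0.0004 -0.    ] shift [ 0.0135  0.4793 -0.0064] dist 0.48
```

View pics/w18.png

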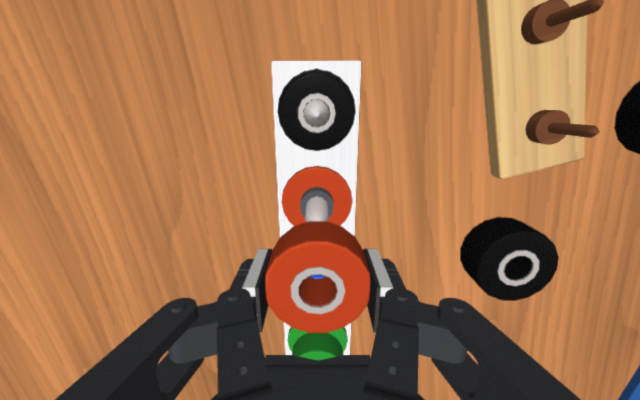

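Target TCP ≈ (0.4815, −0.0530).

```bash
python3 -m pendant '[[0,0,0,0.014,0.15,-0.006,1],[0,0,0,0.014,0.3,-0.006,1],[0,0,0,0.014,0.45,-0.006,1],[0,0,0,0.014,0.45,-0.006,1]]' 100; python3 -c "
from h import *; go([.4815,-.0530,.2228],-8.1)"
```

```text
time: 21.43
eef_pos: [0.4803, -0.0517, 0.2504]
ee_rot: [[-0.14, -0.004, 0.99], [-0.99, 0.001, -0.14], [-0.001, -1.0, -0.004]]
force: [-1.3, -0.1, -1.0]
gripper_width: 0.0471
t 21.43 pos [ 0.4803 -0.0517  0.2504] F [-1.3 -0.1 -1. ] w 0.0471 | turn [ 0.0026  0.0009 -0.0006] shift [0.0112 0.2757 0.0148] dist 0.276
```

```bash
python3 -m pendant '[[0.003,0,0,0.011,0.1,0.01,1],[0.003,0,0,0.011,0.2,0.01,1],[0.003,0,0,0.011,0.275,0.01,1],[0.003,0,0,0.011,0.275,0.01,1]]' 100; python3 -c "
from h import *; go([.4815,-.0530,.2068],-8.1);print(arm.read_state()['torque'])"
```

```text
time: 21.77
eef_pos: [0.4813, -0.0526, 0.222]
ee_rot: [[-0.139, 0.001, 0.99], [-0.99, 0.001, -0.139], [-0.001, -1.0, 0.001]]
force: [1.2, -0.7, -1.8]
gripper_width: 0.047
t 21.77 pos [ 0.4813 -0.0526  0.222 ] F [ 1.2 -0.7 -1.8] w 0.047 | turn [-0.0004  0.0014 -0.0005] shift [0.0038 0.1517 0.0023] dist 0.152
[-0.14420174 -0.2122374  -0.01085278]
```

```bash
python3 -m pendant '[[0,0,0,0,0.1,0,1],[0,0,0,0,0.145,0,1],[0,0,0,0,0.145,0,1]]' 110; python3 -m pendant '[[0,0,0,0,0.03,0,1],[0,0,0,0,0.04,0,1]]' 110
```

```text
time: 22.02
eef_pos: [0.4815, -0.0526, 0.2077]
ee_rot: [[-0.139, 0.001, 0.99], [-0.99, 0.0, -0.139], [-0.0, -1.0, 0.001]]
force: [-0.9, -1.1, 0.9]
gripper_width: 0.0471
time: 22.18
eef_pos: [0.4818, -0.0526, 0.2068]
ee_rot: [[-0.139, -0.0, 0.99], [-0.99, 0.0, -0.139], [-0.0, -1.0, -0.0]]
force: [-12.7, 1.8, 36.4]
gripper_width: 0.0468
```

```bash
python3 -m pendant '[[0,0,0,0,0.02,0,1],[0,0,0,0,0.02,0,-0.6],[0,0,0,0,0.01,0,-0.6],[0,0,0,0,0,0,-0.6],[0,0,0,0,0,0,-0.6]]'; python3 -m pendant '[[0,0,0,0,-0.2,0,-0.6],[0,0,0,0,-0.5,0,-0.6],[0,0,0,0,-0.8,0,-0.6],[0,0,0,0,-0.8,0,-0.6]]'; python3 -m pendant '[[0,0,0,-0.3,0,0.3,-0.6],[0,0,0,-0.5,0,0.6,-0.6],[0,0,0,-0.6,0,0.9,-0.6],[0,0,0,-0.6,0,1,-0.6]]'; python3 -m pendant '[[0,0,0,-0.3,0,0.3,-0.6],[0,0,0,-0.5,0,0.6,-0.6],[0,0,0,-0.5,0,0.6,-0.6],[0,0,0,-0.5,0,0.6,-0.6]]'
python3 - <<'E'
from fit import *
arm.camera('wrist');T=pose('wrist');np.save('T19.npy',T);im=arm.camera('wrist');cv2.imwrite('pics/w19.png',im)
E
```

```text
time: 22.6
eef_pos: [0.4821, -0.0526, 0.2069]
ee_rot: [[-0.139, 0.001, 0.99], [-0.99, 0.0, -0.139], [-0.0, -1.0, 0.0]]
force: [-0.6, 0.1, -0.7]
gripper_width: 0.0685
time: 22.93
eef_pos: [0.4849, -0.0533, 0.2923]
ee_rot: [[-0.139, 0.011, 0.99], [-0.99, -0.002, -0.139], [0.0, -1.0, 0.011]]
force: [0.8, -0.4, -0.1]
gripper_width: 0.0686
time: 23.27
eef_pos: [0.5964, -0.0064, 0.2937]
ee_rot: [[-0.136, 0.016, 0.991], [-0.991, -0.002, -0.136], [-0.001, -1.0, 0.016]]
force: [0.5, 0.5, 0.6]
gripper_width: 0.0682
time: 23.6
eef_pos: [0.664, 0.0356, 0.2935]
ee_rot: [[-0.135, 0.015, 0.991], [-0.991, -0.002, -0.135], [-0.001, -1.0, 0.016]]
force: [-0.3, -0.3, -0.2]
gripper_width: 0.0681
```

View pics/w19.png

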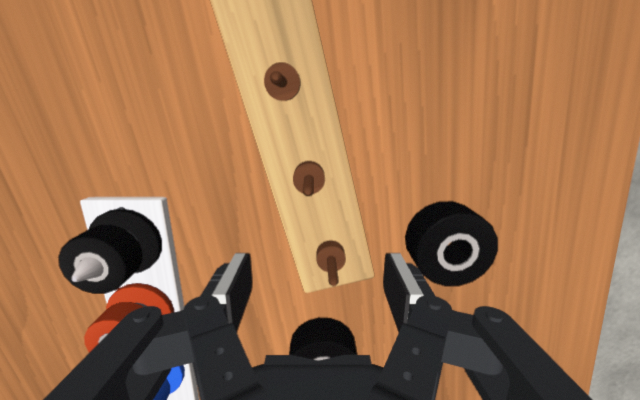

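```bash
python3 -m pendant '[[0,0,0,0.38,0,0,-0.6],[0,0,0,0.76,0,0,-0.6],[0,0,0,1,0,0,-0.6]]'; python3 -m pendant '[[0,0,0,0.38,-0.1,0,-0.6],[0,0,0,0.7,-0.1,0,-0.6],[0,0,0,0.7,-0.1,0,-0.6],[0,0,0,0.7,-0.1,0,-0.6]]'
python3 - <<'E'
from fit import *
arm.camera('wrist');T=pose('wrist');np.save('T20.npy',T);im=arm.camera('wrist');cv2.imwrite('pics/w20.png',im)
E
```

```text
time: 23.95
eef_pos: [0.6461, -0.0669, 0.2934]
ee_rot: [[-0.138, 0.012, 0.99], [-0.99, -0.003, -0.138], [0.001, -1.0, 0.012]]
force: [0.1, -0.3, 0.1]
gripper_width: 0.0686
time: 24.28
eef_pos: [0.6346, -0.1385, 0.3037]
ee_rot: [[-0.142, 0.011, 0.99], [-0.99, -0.003, -0.142], [0.001, -1.0, 0.011]]
force: [0.5, -0.3, 0.6]
gripper_width: 0.068
```

View pics/w20.png

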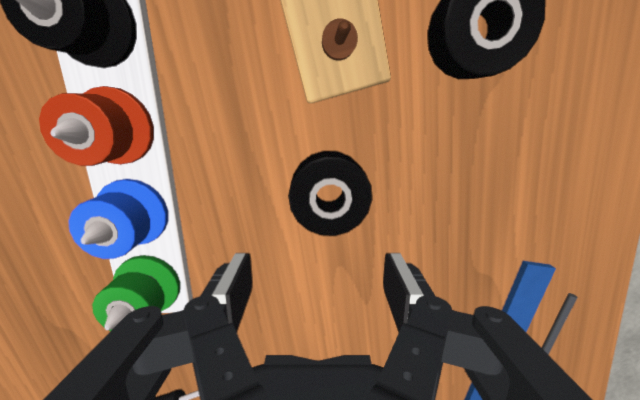

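Run:
```python
from fit import *
S=dict(black=(.4928,.0221),brown=(.4822,-.0521),blue=(.4716,-.1264),green=(.461,-.2007))
out=[]
for f,tf,ks in (('w20','T20',('black','brown','blue','green')),('w19','T19',('black',))):
    im=cv2.resize(cv2.imread(f'pics/{f}.png'),None,fx=4,fy=4,interpolation=cv2.INTER_CUBIC);T=np.load(tf+'.npy')
    for k in ks:
        for z,r,col in ((.060,.025,(0,255,255)),(.065,.025,(255,0,255)),(.023,.031,(255,255,0))):
            q=proj('wrist',disc(S[k],r,[z]),T)
            cv2.polylines(im,[((q+.5)*4-.5).round().astype(int)],True,col,1)
    c=im[320:1300,100:800] if f=='w20' else im[760:1360,200:720]
    cv2.imwrite(f'pics/{f}o.png',cv2.resize(c,None,fx=.6,fy=.6,interpolation=cv2.INTER_AREA) if f=='w20' else c)
```

```text
(no output)
```

View pics/w20o.png

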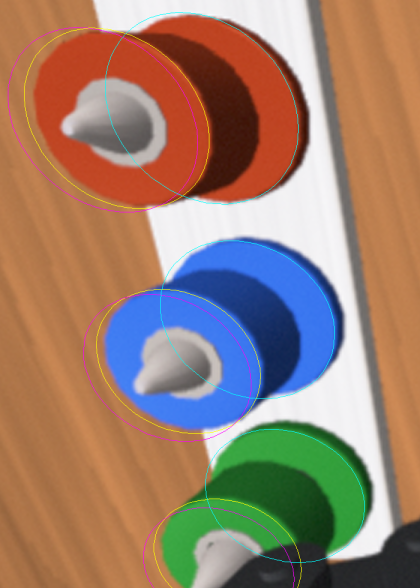

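View pics/w19o.png

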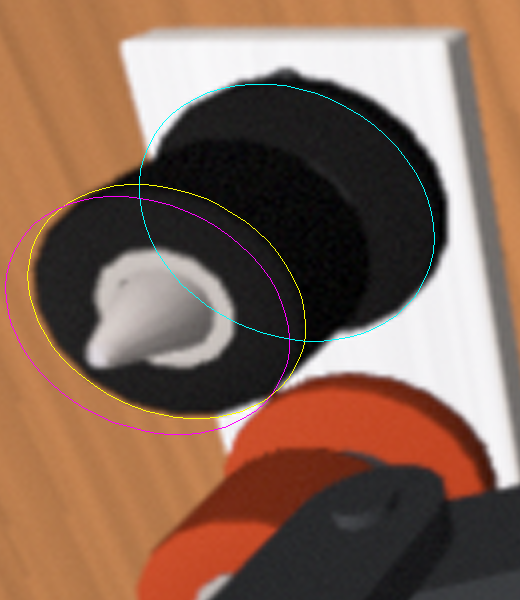

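```bash
python3 -m pendant '[[0,0,0,-0.38,0,0,-0.6],[0,0,0,-0.76,0,0,-0.6],[0,0,0,-1,0,0,-0.6]]'; python3 -c "
from h import *; go([.6558,.0100,.3037],-8.1)"
```

```text
time: 24.63
eef_pos: [0.6483, -0.0338, 0.303]
ee_rot: [[-0.137, 0.01, 0.991], [-0.991, -0.0, -0.137], [-0.001, -1.0, 0.01]]
force: [0.1, 0.2, -0.0]
gripper_width: 0.0684
t 24.63 pos [ 0.6483 -0.0338  0.303 ] F [ 0.1  0.2 -0. ] w 0.0684 | turn [-0.0063  0.0029 -0.0007] shift [-0.4438 -0.0068  0.0144] dist 0.444
```

```bash
python3 -m pendant '[[0,0.003,0,-0.3,0,0.01,-0.6],[0,0.003,0,-0.44,0,0.01,-0.6],[0,0.003,0,-0.44,0,0.01,-0.6],[0,0.003,0,-0.44,0,0.01,-0.6]]'
python3 - <<'E'
from fit import *
arm.camera('wrist');T=pose('wrist');np.save('T21.npy',T);im=arm.camera('wrist');cv2.imwrite('pics/w21.png',im)
S=dict(black=(.4928,.0221),blue=(.4716,-.1264))
o=[]
for f,k in (('21','black'),('20','blue')):
    T=np.load(f'T{f}.npy');a=cv2.imread(f'pics/w{f}.png')
    u=proj('wrist',[[*S[k],.06]],T)[0]; print(k,u)
    M=np.float32([[5,0,150-5*u[0]],[0,5,200-5*u[1]]])
    b=cv2.warpAffine(a,M,(380,420),flags=cv2.INTER_CUBIC)
    b=cv2.convertScaleAbs(b,alpha=2.2) if k=='black' else b
    for z in (.06,):
      q=proj('wrist',disc(S[k],.025,[z]),T)@M[:,:2].T+M[:,2]; cv2.polylines(b,[q.round().astype(int)],True,(0,255,255),1)
      q=proj('wrist',disc(S[k],.031,[.015]),T)@M[:,:2].T+M[:,2]; cv2.polylines(b,[q.round().astype(int)],True,(255,255,0),1)
    o.append(b)
cv2.imwrite('pics/cmp.png',np.hstack(o))
E
```

```text
time: 24.97
eef_pos: [0.6549, 0.0113, 0.3027]
ee_rot: [[-0.138, 0.009, 0.99], [-0.99, -0.001, -0.138], [-0.0, -1.0, 0.009]]
force: [-0.0, 0.5, 0.0]
gripper_width: 0.0681
black [100.49818179 230.05500385]
blue [ 99.24118804 231.16080786]
```

View pics/cmp.png

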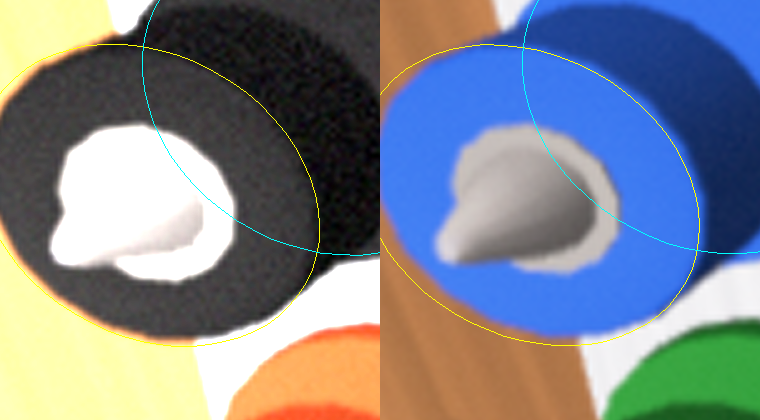

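Run:
```python
from fit import *
S=dict(black=(.4928,.0221),blue=(.4716,-.1264),brown=(.4822,-.0521))
for f,k in (('21','black'),('20','blue'),('21','brown'),('20','brown')):
    T=np.load(f'T{f}.npy');a=cv2.imread(f'pics/w{f}.png'); u=proj('wrist',[[*S[k],.06]],T)[0]
    M=np.float32([[6,0,130-6*u[0]],[0,6,130-6*u[1]]]); b=cv2.warpAffine(a,M,(260,260),flags=cv2.INTER_CUBIC)
    cv2.imwrite(f'pics/r{f}{k}.png',b)
A=[cv2.imread(f'pics/r{x}.png') for x in ('21black','20blue','21brown')]
cv2.imwrite('pics/cmp2.png',np.hstack(A))
```

```text
(no output)
```

View pics/cmp2.png

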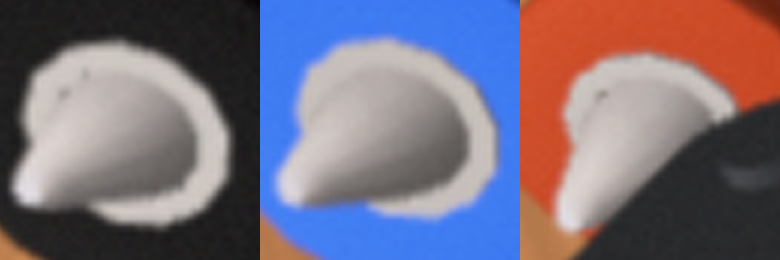

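```bash
python3 -m pendant '[[-0.005,0,0,0,0,-0.4,-0.6],[-0.005,0,0,-0.1,0,-0.75,-0.6],[-0.005,0,0,-0.1,0,-1,-0.6]]'; python3 -c "
from h import *; go([.4925,.0223,.285],-8.1)"
```

```text
time: 25.32
eef_pos: [0.5549, 0.0332, 0.3011]
ee_rot: [[-0.142, -0.002, 0.99], [-0.99, 0.001, -0.142], [-0.001, -1.0, -0.002]]
force: [-0.8, 0.2, -0.3]
gripper_width: 0.0684
t 25.32 pos [0.5549 0.0332 0.3011] F [-0.8  0.2 -0.3] w 0.0684 | turn [ 0.0012 -0.0008 -0.0004] shift [ 0.1971  0.1619 -0.6017] dist 0.654
```

```bash
python3 -m pendant '[[0.001,0,0,0.1,0,-0.35,-0.6],[0.001,0,0,0.19,0,-0.6,-0.6],[0.001,0,0,0.19,0,-0.6,-0.6],[0.001,0,0,0.19,0,-0.6,-0.6],[0.001,0,0,0.19,0,-0.6,-0.6]]'; python3 -c "
from h import *; arm.camera('wrist');T=pose('wrist');im=arm.camera('wrist');cv2.imwrite('pics/w22.png',im);print(proj('wrist',[[.4928,.0221,.079]],T));go([.4925,.0223,.207],-8.1)"
```

```text
time: 25.73
eef_pos: [0.4935, 0.0221, 0.3018]
ee_rot: [[-0.144, 0.002, 0.99], [-0.99, 0.0, -0.144], [-0.001, -1.0, 0.002]]
force: [1.0, 0.1, 0.5]
gripper_width: 0.0686
[[313.83744243 226.57384554]]
t 25.83 pos [0.4943 0.0224 0.3018] F [-0.7 -0.4 -0.4] w 0.0681 | turn [-0.0013 -0.0014 -0.0005] shift [ 0.0042  0.948  -0.0193] dist 0.948
```

View pics/w22.png

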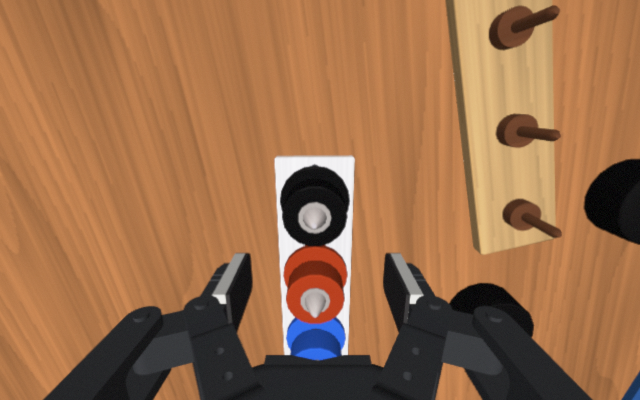

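```bash
python3 -m pendant '[[0,0,0,0,0.3,-0.015,-0.6],[0,0,0,0,0.6,-0.015,-0.6],[0,0,0,0,0.85,-0.015,-0.6],[0,0,0,0,0.94,-0.015,-0.6],[0,0,0,0,0.94,-0.015,-0.6]]'; python3 -m pendant '[[0,0,0,0,0,0,-0.4],[0,0,0,0,0,0,1],[0,0,0,0,0,0,1],[0,0,0,0,0,0,1],[0,0,0,0,0,0,1]]' 80;  python3 -c "
from h import *; go([.4925,.0223,.209],-8.1)"
```

```text
time: 26.25
eef_pos: [0.4924, 0.0227, 0.2054]
ee_rot: [[-0.143, -0.003, 0.99], [-0.99, 0.001, -0.143], [-0.0, -1.0, -0.003]]
force: [-0.5, -1.1, -0.9]
gripper_width: 0.0683
time: 26.67
eef_pos: [0.4926, 0.0227, 0.2064]
ee_rot: [[-0.143, -0.002, 0.99], [-0.99, 0.001, -0.143], [-0.001, -1.0, -0.002]]
force: [-2.0, 0.3, 4.0]
gripper_width: 0.0473
t 26.67 pos [0.4926 0.0227 0.2064] F [-2.   0.3  4. ] w 0.0473 | turn [ 0.0015 -0.0014 -0.0004] shift [ 0.0042 -0.0258 -0.0002] dist 0.026
```

```bash
python3 -m pendant '[[0,0,0,0,0.02,0,1],[0,0,0,0,0.03,0,1]]' 110
```

```text
time: 26.83
eef_pos: [0.4926, 0.0228, 0.2058]
ee_rot: [[-0.143, -0.002, 0.99], [-0.99, 0.001, -0.143], [-0.0, -1.0, -0.002]]
force: [-8.6, 0.4, 22.2]
gripper_width: 0.0468
```

```bash
python3 -m pendant '[[0,0,0,0,0.03,0,1],[0,0,0,0,0.03,0,1]]' 110
```

```text
time: 27.0
eef_pos: [0.4926, 0.0228, 0.2056]
ee_rot: [[-0.143, -0.002, 0.99], [-0.99, 0.0, -0.143], [-0.0, -1.0, -0.002]]
force: [-10.0, 0.2, 20.5]
gripper_width: 0.047
```

```bash
python3 -m pendant '[[0,0,0,0,0.01,0,1],[0,0,0,0,0.01,0,-0.6],[0,0,0,0,0,0,-0.6],[0,0,0,0,0,0,-0.6],[0,0,0,0,0,0,-0.6]]'; python3 -m pendant '[[0,0,0,0,-0.2,0,-0.6],[0,0,0,0,-0.5,0,-0.6],[0,0,0,0,-0.9,0,-0.6],[0,0,0,0,-0.97,0,-0.6]]'; python3 -m pendant '[[0,0,0,0,0,0.4,-0.6],[0,0,0,-0.03,0,0.75,-0.6],[0,0,0,-0.06,0,1,-0.6]]';python3 -c "
from h import *; go([.6549,.0113,.3027],-8.1)"
```

```text
time: 27.42
eef_pos: [0.4933, 0.0227, 0.2059]
ee_rot: [[-0.143, -0.0, 0.99], [-0.99, 0.0, -0.143], [-0.0, -1.0, -0.001]]
force: [0.4, 0.1, -0.9]
gripper_width: 0.0682
time: 27.75
eef_pos: [0.4963, 0.0225, 0.3088]
ee_rot: [[-0.143, 0.01, 0.99], [-0.99, -0.001, -0.143], [-0.001, -1.0, 0.01]]
force: [1.8, 0.3, 0.9]
gripper_width: 0.0683
time: 28.0
eef_pos: [0.5991, 0.0136, 0.311]
ee_rot: [[-0.143, 0.015, 0.99], [-0.99, -0.001, -0.143], [-0.001, -1.0, 0.015]]
force: [1.1, -0.5, 0.3]
gripper_width: 0.0687
t 28.0 pos [0.5991 0.0136 0.311 ] F [ 1.1 -0.5  0.3] w 0.0687 | turn [-0.0103 -0.0015 -0.0006] shift [-0.0566  0.0919  0.5541] dist 0.565
```

```bash
python3 -m pendant '[[-0.004,-0.001,0,-0.05,0.08,0.4,-0.6],[-0.004,-0.001,0,-0.05,0.08,0.55,-0.6],[-0.004,-0.001,0,-0.05,0.08,0.55,-0.6],[-0.004,-0.001,0,-0.05,0.08,0.55,-0.6]]'
python3 - <<'E'
from fit import *
arm.camera('wrist');T=pose('wrist');im=arm.camera('wrist');cv2.imwrite('pics/w23.png',im)
u=proj('wrist',[[.4928,.0221,.06]],T)[0];print(u,arm.read_state()['eef_pos'])
M=np.float32([[6,0,130-6*u[0]],[0,6,130-6*u[1]]]); b=cv2.warpAffine(im,M,(260,260),flags=cv2.INTER_CUBIC)
cv2.imwrite('pics/cmp3.png',np.hstack([cv2.imread('pics/r21black.png'),b,cv2.imread('pics/r20blue.png')]))
cv2.imwrite('pics/top9.png',arm.camera('top'));cv2.imwrite('pics/scene9.png',arm.camera('scene'))
E
```

```text
time: 28.33
eef_pos: [0.655, 0.0106, 0.3031]
ee_rot: [[-0.142, 0.009, 0.99], [-0.99, -0.0, -0.142], [-0.001, -1.0, 0.009]]
force: [-0.7, 0.6, 0.1]
gripper_width: 0.0686
[103.05120763 230.66372031] [0.65341806 0.01084942 0.30333648]
```

View pics/cmp3.png

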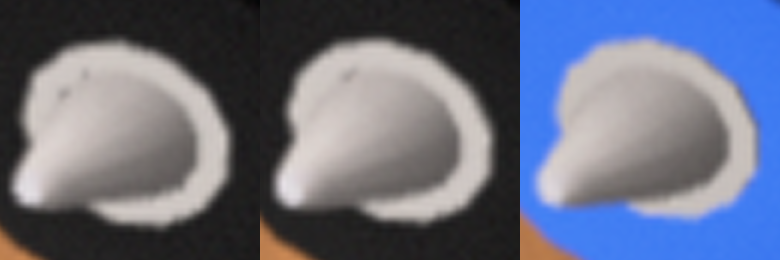

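View pics/scene9.png

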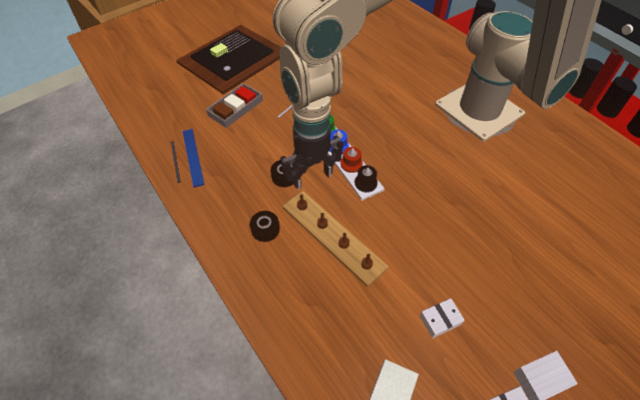

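View pics/top9.png

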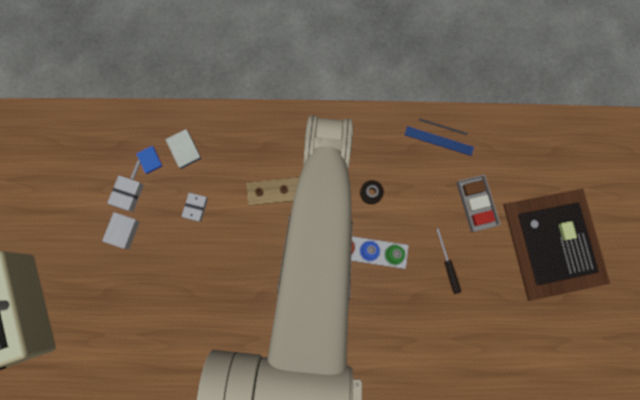

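```bash
python3 -m pendant '[[-0.005,0,0,0,0,-0.4,-0.6],[-0.005,0,0,-0.0,0,-0.75,-0.6],[-0.005,0,0,-0.0,0,-1,-0.6]]'; python3 -c "
from h import *; go([.4925,.0225,.285],-8.1)"
```

```text
time: 28.78
eef_pos: [0.5504, 0.0255, 0.3023]
ee_rot: [[-0.141, -0.003, 0.99], [-0.99, 0.001, -0.141], [-0.001, -1.0, -0.003]]
force: [0.7, -0.2, -0.1]
gripper_width: 0.0683
t 28.78 pos [0.5504 0.0255 0.3023] F [ 0.7 -0.2 -0.1] w 0.0683 | turn [ 0.0018 -0.0003 -0.0005] shift [ 0.112   0.1746 -0.5684] dist 0.605
```

```bash
python3 -m pendant '[[0.001,0,0,0.06,0,-0.35,-0.6],[0.001,0,0,0.11,0.1,-0.57,-0.6],[0.001,0,0,0.11,0.1,-0.57,-0.6],[0.001,0,0,0.11,0.1,-0.57,-0.6]]'; python3 -c "
from h import *; go([.4925,.0225,.208],-8.1)"
```

```text
time: 29.12
eef_pos: [0.4897, 0.023, 0.292]
ee_rot: [[-0.141, -0.003, 0.99], [-0.99, 0.001, -0.141], [-0.001, -1.0, -0.003]]
force: [0.6, -0.1, 0.4]
gripper_width: 0.0682
t 29.12 pos [0.4897 0.023  0.292 ] F [ 0.6 -0.1  0.4] w 0.0682 | turn [ 0.002  -0.0003 -0.0005] shift [0.0011 0.8399 0.031 ] dist 0.84
```

```bash
python3 -m pendant '[[0.002,0,0,0,0.3,0.02,-0.6],[0.002,0,0,0,0.6,0.025,-0.6],[0.002,0,0,0,0.83,0.025,-0.6],[0.002,0,0,0,0.83,0.025,-0.6],[0.002,0,0,0,0.83,0.025,-0.6]]'; python3 -m pendant '[[0,0,0,0,0,0,-0.4],[0,0,0,0,0,0,1],[0,0,0,0,0,0,1],[0,0,0,0,0,0,1],[0,0,0,0,0,0,1]]' 110;  python3 -m pendant '[[0,0,0,0,0.02,0,1],[0,0,0,0,0.04,0,1]]' 110
```

```text
time: 29.53
eef_pos: [0.4922, 0.0227, 0.2087]
ee_rot: [[-0.141, -0.001, 0.99], [-0.99, 0.001, -0.141], [-0.001, -1.0, -0.001]]
force: [1.0, -0.1, 0.8]
gripper_width: 0.0686
time: 29.95
eef_pos: [0.4923, 0.0228, 0.2105]
ee_rot: [[-0.141, -0.001, 0.99], [-0.99, 0.001, -0.141], [-0.001, -1.0, -0.001]]
force: [-4.8, 0.8, 6.0]
gripper_width: 0.0466
time: 30.12
eef_pos: [0.4925, 0.0229, 0.2101]
ee_rot: [[-0.141, -0.001, 0.99], [-0.99, 0.001, -0.141], [-0.001, -1.0, -0.001]]
force: [-14.5, 0.5, 39.7]
gripper_width: 0.0464
```

```bash
python3 -m pendant '[[0,0,0,0,0.02,0,1],[0,0,0,0,0.02,0,-0.6],[0,0,0,0,0.01,0,-0.6],[0,0,0,0,0,0,-0.6],[0,0,0,0,0,0,-0.6]]'; python3 -m pendant '[[0,0,0,0,-0.2,0,-0.6],[0,0,0,0,-0.5,0,-0.6],[0,0,0,0,-0.9,0,-0.6],[0,0,0,0,-1,0,-0.6]]'; python3 -m pendant '[[0,0,0,-0.3,-0.1,0,-0.6],[0,0,0,-0.7,-0.2,0,-0.6],[0,0,0,-1,-0.3,0,-0.6]]'; python3 -m pendant '[[0,0,0,-0.3,-0.2,0,-0.6],[0,0,0,-0.7,-0.4,0,-0.6],[0,0,0,-1,-0.5,0,-0.6],[0,0,0,-1,-0.5,0,-0.6]]'
python3 - <<'E'
from h import *
a=arm.camera('top');b=arm.camera('scene');cv2.imwrite('pics/top10.png',a)
cv2.imwrite('pics/s10.png',np.hstack([cv2.resize(b[100:210,290:400],None,fx=3.6,fy=3.6,interpolation=cv2.INTER_CUBIC),cv2.resize(a[170:302,300:412],(336,396),interpolation=cv2.INTER_CUBIC)]))
E
```

```text
time: 30.53
eef_pos: [0.4934, 0.0228, 0.2109]
ee_rot: [[-0.141, 0.001, 0.99], [-0.99, 0.001, -0.141], [-0.001, -1.0, 0.001]]
force: [0.0, 0.4, 0.3]
gripper_width: 0.0682
time: 30.87
eef_pos: [0.4958, 0.0226, 0.3165]
ee_rot: [[-0.141, 0.011, 0.99], [-0.99, -0.0, -0.141], [-0.001, -1.0, 0.011]]
force: [1.7, 0.5, 0.2]
gripper_width: 0.0684
time: 31.12
eef_pos: [0.5103, 0.1229, 0.3482]
ee_rot: [[-0.142, 0.014, 0.99], [-0.99, 0.001, -0.142], [-0.003, -1.0, 0.014]]
force: [0.1, 1.4, -0.8]
gripper_width: 0.0684
time: 31.45
eef_pos: [0.5258, 0.2267, 0.402]
ee_rot: [[-0.137, 0.022, 0.99], [-0.991, 0.006, -0.137], [-0.009, -1.0, 0.021]]
force: [1.8, -0.1, -0.1]
gripper_width: 0.068
```

View pics/s10.png

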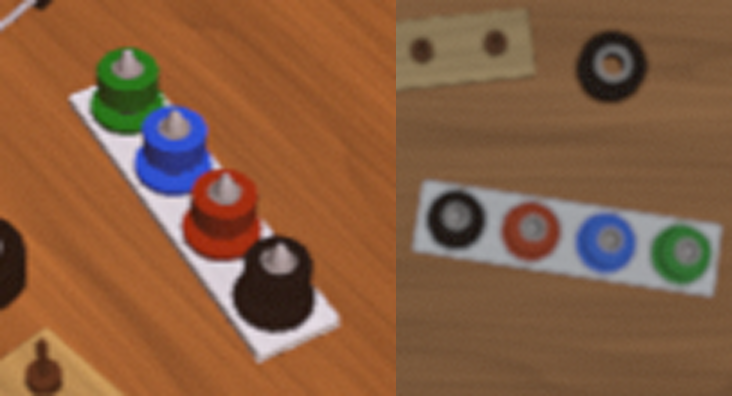

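View pics/top10.png

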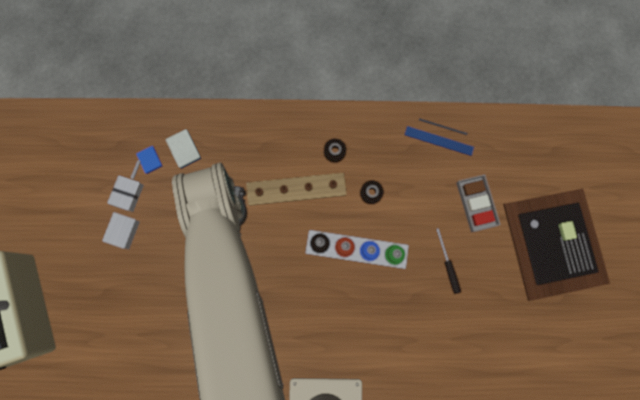

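All four wheels sit level on the spindles of their own colour: black (319,243), red-brown (345,247), blue (370,251) and green (395,254). The rack is empty, and the screwdriver and the look-alikes have not moved.

```bash
python3 -c "
from h import *; print(arm.read_state()['joint_vel'].round(2)); print(arm.sign_off())"
```

```text
[-2.13 -0.06 -2.87  0.29 -0.3  -0.31]
the job is handed in; nothing more can be done
None
```

All four wheels are off the rack, pressed onto the spindles of their own colour and released. I handed the job in at about 31.6 s, with the gripper open and well clear.

- **Seating:** Green, blue and red-brown stopped at the height expected for the collar under 31–36 N.
- **Black wheel, first press:** The push reached 55 N at the wrist, more than the 20–30 N known to do no harm. As the arm settled it pulled up on the wheel with 18.5 N.
- **Black wheel, rechecked:** Close-ups suggested it might sit up to about 1 mm high, within the measuring error. I pressed it again with 22 N and then 40 N, and it gave only about 0.4 mm under the last push. I take it as seated, but no picture measured the gap directly.
- **Last pictures:** All four wheels look level on the matching flanges. The rack is empty, and the screwdriver and the larger black look-alikes are unmoved. In the last top picture the arm hid the mould block. It had not moved in the top picture about 3 s earlier, and the arm went nowhere near it.
- **At hand-in:** The arm was still settling slightly (under 3 degrees/s), touching nothing.

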